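Load the light guides, crank the rack to the mark and shut the curing hood

TASK

Cure the light guides that lie on the blue mat: with the rack still at the front, drop each one, plain end down and white tip up, into a free pocket of the leaning rack so that it is fully home. Then turn the handwheel until the carriage's pointer stands level with the white line of the index clip, and lower the hood gently until it is fully shut, without letting it slam. Leave the other things on the table alone.

Things in the scene. Friction and masses are not known exactly. Their poses are not given: they have to be found in the camera images.
- guide0: a light guide: square aluminium barrel 16 x 16 x 92 mm with a thin white round ceramic tip (10 mm across, 18 mm long) in one end; 50 to 95 g. Starts lying flat on the mat, tip roughly away from the robot. Origin on the barrel's axis halfway along the barrel, 46 mm from the plain end; x points along the barrel to the tip. Absent ones read None
- guide1: a light guide: square aluminium barrel 16 x 16 x 92 mm with a thin white round ceramic tip (10 mm across, 18 mm long) in one end; 50 to 95 g. Starts lying flat on the mat, tip roughly away from the robot. Origin on the barrel's axis halfway along the barrel, 46 mm from the plain end; x points along the barrel to the tip. Absent ones read None
- guide2: a light guide: square aluminium barrel 16 x 16 x 92 mm with a thin white round ceramic tip (10 mm across, 18 mm long) in one end; 50 to 95 g. Starts lying flat on the mat, tip roughly away from the robot. Origin on the barrel's axis halfway along the barrel, 46 mm from the plain end; x points along the barrel to the tip. Absent ones read None
- guide3: a light guide: square aluminium barrel 16 x 16 x 92 mm with a thin white round ceramic tip (10 mm across, 18 mm long) in one end; 50 to 95 g. Starts lying flat on the mat, tip roughly away from the robot. Origin on the barrel's axis halfway along the barrel, 46 mm from the plain end; x points along the barrel to the tip. Absent ones read None
- mat: thin blue mat, 280 x 260 x 2 mm, fixed to the table left of the curing box; its top is 2 mm above the table
- cure_box: white ultraviolet curing box, fixed: a tub 200 mm deep (x) x 300 mm wide (y), its flat deck 85 mm above the table. Origin under its centre; x points from the handwheel side, which faces the robot, to the hinge side; y to its left. It stands at any small yaw
- rack: aluminium rack on the carriage, on the deck: block 184 mm wide, 44 mm thick, four square pockets 22 x 22 mm, 45 mm deep, at y = -69, -23, 23, 69 mm. It leans 35 degrees away from the robot: z points out of the pockets, up and away from the robot. Origin mid-row at the pocket floors; mouths at z = 45 mm. A guide fully home has its origin at z = 46 mm, held loosely (a few degrees' play)
- wheel_axis (a point): the fixed point on the handwheel's axis that is level with the middle of the crank grip. The axis is level, along the curing box's x, 75 mm above the table. The wheel is a solid aluminium disc 90 mm across, its face 28 mm nearer to the tub than this point
- crank (a point): middle of the black crank grip: a cylinder 18 mm across and 50 mm long along the wheel's axis, standing out of the wheel's face towards the robot, 34 mm off the axis. It turns freely on its own pin, so it can stay in a closed gripper while the wheel turns
- handwheel (a joint): angle of the handwheel, rad, counted over all turns, 0 to 37.7; 0 has the crank grip at the top. Growing = clockwise as seen from the robot = the carriage moves away from the robot, 12 mm a turn. It takes about 2 N at the grip and stays where it is left
- pointer (a point): the end of the narrow dark pointer (2.4 mm wide) on the left side of the carriage; it moves with the rack over a flat scale on the left edge of the deck (lines every 5 mm)
- index_clip: small dark clip 10 x 24 mm, fixed on the scale, with a white line across its middle, at its origin: it marks the curing distance. Its x runs along the scale, away from the robot, the way the carriage travels. The pointer is set when it and the white line are level along this x (the two differ in y)
- hood (a joint): angle of the hood, rad: 0 fully shut, grows as it opens, 1.3 to 1.45 at the start. Friction hinge: stays at any angle; shutting it takes 1 to 9 N at the bar
- hood_hinge (a point): point on the hood's hinge line, in the middle; the line is level along the curing box's y, at the rear, 90 mm above the table. Shut, the hood (white sides and front, amber roof, 0.9 kg) reaches 132 mm from the hinge towards the robot, is 250 mm wide and 145 mm tall above the hinge line
- hood_bar (a point): middle of the hood's steel pull bar, 12 mm across and 140 mm long along y, 41 mm off the hood's front face (posts 64 mm either side of the middle), 172 mm from the hinge towards the robot and 30 mm above the hinge line when shut. With the hood open the bar is on top, 0.26 m above the table
- adhesive: dropper bottle of adhesive, amber, 32 mm across and 60 mm tall, standing on the mat near the middle of its robot-side edge; a bystander, leave it alone
- solvent: white bottle, 60 mm across and 130 mm tall, beyond the mat; a bystander, leave it alone
- driver: screwdriver lying to the left of the mat, about 150 mm long; a bystander, leave it alone
- timer: white pocket timer, 70 x 45 x 16 mm, lying right of the curing box; a bystander, leave it alone
- tweezers: steel tweezers, 110 mm long, lying on the table between the robot and the mat; a bystander, leave it alone
- carrier: small cream open carrier, 120 x 90 x 35 mm, right of the curing box; a bystander, leave it alone
- jar: low glass jar, 56 mm across and 60 mm tall, right of the curing box; a bystander, leave it alone
Not all that is in view belongs to the job. What is shaped like the guide1 but black or orange is not meant.

How it is judged (in metres and radians):
On the way, in this order (a step that is already met when the one before it is completed fails the run):
1. every light guide is fully home in a pocket of the rack, white tip up, with the rack not yet at the mark (z of guide0 in the frame of rack between 0.036 and 0.056 m and x of guide0 in the frame of rack between -0.015 and 0.015 m and y of guide0 in the frame of rack between -0.09 and 0.09 m and angle between the x axis of each of guide0, guide1, guide2, guide3 and the z axis of rack, either way round below 0.3 rad and z of guide1 in the frame of rack between 0.036 and 0.056 m and x of guide1 in the frame of rack between -0.015 and 0.015 m and y of guide1 in the frame of rack between -0.09 and 0.09 m and z of guide2 in the frame of rack between 0.036 and 0.056 m and x of guide2 in the frame of rack between -0.015 and 0.015 m and y of guide2 in the frame of rack between -0.09 and 0.09 m and z of guide3 in the frame of rack between 0.036 and 0.056 m and x of guide3 in the frame of rack between -0.015 and 0.015 m and y of guide3 in the frame of rack between -0.09 and 0.09 m and x of pointer in the frame of index_clip below -0.0025 m), for 0.3 s.
2. the carriage's pointer is level with the index clip's line, the guides still home (x of pointer in the frame of index_clip between -0.0025 and 0.0025 m and z of guide0 in the frame of rack between 0.036 and 0.056 m and x of guide0 in the frame of rack between -0.015 and 0.015 m and y of guide0 in the frame of rack between -0.09 and 0.09 m and angle between the x axis of each of guide0, guide1, guide2, guide3 and the z axis of rack, either way round below 0.3 rad and z of guide1 in the frame of rack between 0.036 and 0.056 m and x of guide1 in the frame of rack between -0.015 and 0.015 m and y of guide1 in the frame of rack between -0.09 and 0.09 m and z of guide2 in the frame of rack between 0.036 and 0.056 m and x of guide2 in the frame of rack between -0.015 and 0.015 m and y of guide2 in the frame of rack between -0.09 and 0.09 m and z of guide3 in the frame of rack between 0.036 and 0.056 m and x of guide3 in the frame of rack between -0.015 and 0.015 m and y of guide3 in the frame of rack between -0.09 and 0.09 m), for 0.3 s.
3. the hood is fully shut (value of joint hood below 0.03 rad), for 0.3 s.
At the end, for the whole second after the job is handed in: Every light guide present is fully home in a pocket of the rack, tip up (within 10 mm of the floor and 0.3 rad of the pocket's direction); the pointer is within 2.5 mm of the index clip's line along the scale; the hood is shut to within 0.03 rad (all of step 2 and value of joint hood below 0.03 rad); the robot touches nothing.
It fails at once if the hood slams: it closes faster than 1.2 rad/s over its last 0.25 rad (value of joint hood below 0.25 rad and velocity of joint hood below -1.2 rad/s).
It fails at once if a bystander is pushed more than 50 mm (distance of any of adhesive, solvent, driver, timer, tweezers, carrier, jar from where it was at the start of the episode above 0.05 m).
Of guide0, guide1, guide2, guide3 only 2 to 4 are there at a start; the rules pass over those that are not, and their reading is None.
At some moment in a run one of guide0, guide1, guide2, guide3 may be knocked a few centimetres aside while the robot is not near it.
It also fails if it takes over 210 s, if anything falls off the work surface, if the arm or the gripper's body presses on something with over 40 N, if the wrist force passes 120 N, or if a joint passes its speed limit or range.

ROBOT

A 6-joint arm with a two-finger parallel gripper is mounted at the origin on the work surface. World frame = base frame: x ahead of the robot, y to its left, z up, the work surface at z = 0. Lengths are in mm, angles in rad, forces in N, time in s.
With the tool pointing down it reaches from about 275 to 1000 mm from the base axis. Payload 8.4 kg.
Tool frame: the origin (TCP) lies on the centre line of the jaws, within the pads' length; the fingertips stand 14 mm ahead of it and the grasp point (between the pads) lies 5 mm behind it; z points along the fingers, y is the line along which they close (so a half turn about z gives the same grasp; the last joint's range is limited). The gripper opens to 85 mm and grips with 20 to 120 N. Pads are 22 mm wide; open, the fingers measure 114 mm over their backs; the gripper's body (76 mm by 85 mm) begins 54 mm behind the grasp point. The pads swing forward as they close: fully open they stand 13 mm farther back than shut.
Start: joints at [-1.122, 0.353, 1.633, -0, 1.155, -0.002], TCP at [272.303, -562.565, 245.281] pointing down, gripper open.
Joint ranges: [-2.63, 2.63], [-0.92, 2.1], [0.06, 2.66], [-1.3, 4.44], [0, 2.69], [-3.02, 3.02]. Speed limits (rad/s): [2.22, 2.22, 2.79, 3.14, 3.14, 3.14].

INTERFACE

Orientations are given as [roll, pitch, yaw] about the fixed x, y, z axes, in that order (R = Rz(yaw) Ry(pitch) Rx(roll)).
In Python, from rig import r gives the robot as it stands.
- The arm moves only by the tool step_arm, never from a script. Its argument "plan" is text: rows parted by semicolons, each of 7 numbers parted by spaces: the turn, a rotation vector about the world's x, y, z in degrees, then the shift along the world's x, y, z in mm, then the closure in counts, from 0 (fully open) to 255 (shut). In form: rx ry rz x y z hand; .... A call has 1 to 8 rows; each row is the pose to reach, as a shift and turn from the pose commanded when the call began; what a row does not reach only later rows make up. A row lasts 1/10 s, in which the tool goes at most 50 mm and 8.59 degrees, less where a joint would pass 70% of its speed; a pose out of reach is approached as far as the arm can. A call with a gripper value outside its range is refused whole. The fingers move at their own pace and stop on an object; "force" is the grip in N (left out, the last holds). Time passes only in rows, so rows that repeat a pose let the fingers close. It gives the time, the measured TCP pose, the force, the opening and the grip force at its end, in the units of the state.
- r.sense(): the state, without advancing time (a new reading comes with each control period).
- r.grab_frame(name): name is "scene" or "top" or "wrist"; returns (picture, depth): 480x640x3 uint8, red, green, blue; 480x640 float32, mm along the optical axis (not along the pixel's ray), 0 where there is no reading.
- r.get_calibration(name): a dict with "K" (3x3 intrinsics, pixels), "world_from_camera" (4x4, takes a point from camera to world coordinates). Camera axes: x right, y down, z forward; pixel columns grow to the right and rows downward; lengths in mm; the calibration is good to about 2 mm. The wrist camera is an equidistant fisheye: a pixel r from the principal point sees the ray r / f radians off the axis. A picture is of the moment at which its call begins: read the wrist's pose just before it. get_calibration takes no time and is no camera call; for the wrist camera it gives the pose at the moment of the call.
- r.sign_off(): hands the job in; it is judged then, once.
The state is a dict: "clock": time; "qpos": joint angles; "qvel": joint speeds; "joint_efforts": joint torques, N m; "eef_pos": TCP position; "tcp_rot": TCP orientation; "contact_force": force on the tool from outside, world axes, zero at the start; "wrist_torque": the same for the moment, N m; "opening": opening from 0.0 (shut) to 1.0 (fully open); "grasp_force": force on a finger pad.
Only numpy, scipy, OpenCV 4.12 (cv2) and the standard library are available. Lean on these libraries where they do the work, as an engineer would, in place of code of your own. Each camera call takes 0.05 s, during which the arm holds its last target. There are 200 camera calls.

## Working session

There is one attempt and no reset: what is moved stays moved. The work goes in short steps, Python scripts to look and compute and a tool call to move; the robot and the scene stay as the last step left them, time stands still between calls to the robot, and variables do not carry over. Pictures are saved under pics/ and viewed, at most 14 in all, crops included, and the job is handed in when it is done.

Besides the shell and the picture viewer there is one more tool, called after "Call:" as name(argument=value, ...), one argument or row to a line, values as JSON. step_arm: Moves the arm, as the interface text tells. Its arguments: {"type":"object","properties":{"plan":{"type":"string"},"force":{"type":"number"}},"required":["plan"]}

```bash
ls; mkdir -p pics; python3 - <<'E'
from rig import r
import cv2,numpy as np
for n in ["scene","top"]:
    p,d=r.grab_frame(n); c=r.get_calibration(n)
    np.savez(f"pics/{n}0.npz",p=p,d=d,K=c["K"],T=c["world_from_camera"])
    cv2.imwrite(f"pics/{n}0.png",p[:,:,::-1]); print(n,c)
print(r.sense())
E
```

```text
pics
scene {'K': array([[561.68727162,   0.        , 325.62037637],
       [  0.        , 561.68727162, 242.75595509],
       [  0.        ,   0.        ,   1.        ]]), 'world_from_camera': array([[-5.13961093e-01,  6.96795232e-01, -5.00320296e-01,
         1.05753413e+03],
       [ 8.57716015e-01,  4.26231851e-01, -2.87488516e-01,
         3.72373729e+02],
       [ 1.29318187e-02, -5.76890643e-01, -8.16719018e-01,
         1.12032780e+03],
       [ 0.00000000e+00,  0.00000000e+00,  0.00000000e+00,
         1.00000000e+00]])}
top {'K': array([[516.20429666,   0.        , 319.92440033],
       [  0.        , 516.20429666, 236.36687003],
       [  0.        ,   0.        ,   1.        ]]), 'world_from_camera': array([[-5.05753819e-03, -9.84503783e-01,  1.75290394e-01,
         1.94582972e+02],
       [-9.99817693e-01,  8.20591495e-03,  1.72407516e-02,
         1.64783032e+01],
       [-1.84120032e-02, -1.75171242e-01, -9.84365803e-01,
         1.46539898e+03],
       [ 0.00000000e+00,  0.00000000e+00,  0.00000000e+00,
         1.00000000e+00]])}
{'clock': 0.1, 'qpos': array([-1.12239798e+00,  3.53590117e-01,  1.63409116e+00, -1.93687679e-05,
        1.15521331e+00, -2.39212843e-03]), 'qvel': array([ 5.08962475e-04, -5.24513662e-04, -1.95570539e-05, -2.60128492e-04,
        1.01482544e-03,  1.91373578e-04]), 'joint_efforts': array([ 1.88717472e-04, -6.06355619e+01, -3.42820609e+01,  1.05700908e-04,
        4.01426587e-03,  1.33750632e-06]), 'eef_pos': array([ 272.10961003, -562.17435776,  244.61630271]), 'tcp_rot': array([-3.14029068e+00,  1.45954705e-05,  4.50798320e-01]), 'contact_force': array([-0.07580589, -0.00100872, -0.82386445]), 'wrist_torque': array([-0.039472  , -0.03320998, -0.00595612]), 'grasp_force': 0.0, 'opening': 0.9997302463204718}
```

View pics/top0.png

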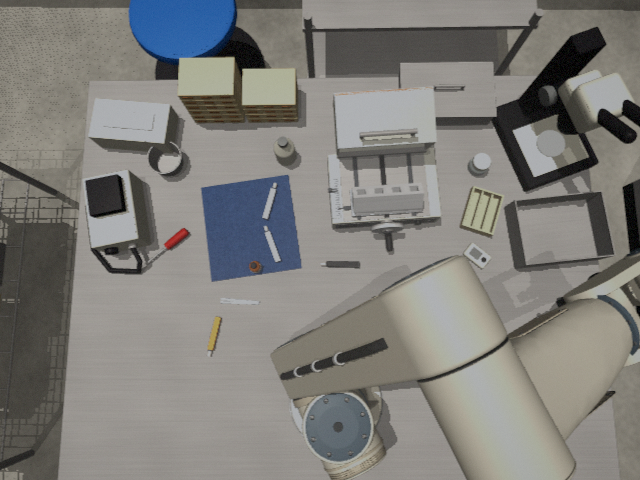

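View pics/scene0.png

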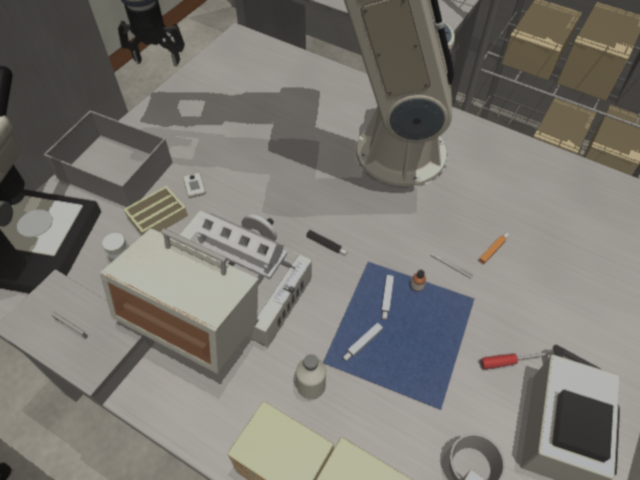

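Top view: there are two silver guides on the mat, at (269,202) with its tip near (275,185) and at (272,244) with its tip near (266,229). The black one at (340,264) and the orange one at (214,335) are off the mat, so they are not meant. The box sits at about (385,190), its wheel near (387,228). I'll confirm with one enlarged crop and measure.

```bash
cat > h.py <<'E'
import numpy as np,cv2
from scipy.spatial.transform import Rotation as R
def plane(K,T,uv,z):
    uv=np.atleast_2d(np.asarray(uv,float)); d=np.c_[(uv[:,0]-K[0,2])/K[0,0],(uv[:,1]-K[1,2])/K[1,1],np.ones(len(uv))]@T[:3,:3].T
    return T[:3,3]+d*((z-T[2,3])/d[:,2])[:,None]
def cloud(K,T,d):
    v,u=np.mgrid[:480,:640]
    P=np.stack([(u-K[0,2])/K[0,0]*d,(v-K[1,2])/K[1,1]*d,d],-1)
    return P@T[:3,:3].T+T[:3,3]
def fish(K,T,uv,z):
    uv=np.atleast_2d(np.asarray(uv,float)); x=(uv[:,0]-K[0,2])/K[0,0];y=(uv[:,1]-K[1,2])/K[1,1]
    t=np.hypot(x,y)+1e-9; d=np.c_[np.sin(t)*x/t,np.sin(t)*y/t,np.cos(t)]@T[:3,:3].T
    return T[:3,3]+d*((z-T[2,3])/d[:,2])[:,None]
E
python3 - <<'E'
from h import *
z=np.load("pics/top0.npz");p,d,K,T=[z[k] for k in "pdKT"]
hsv=cv2.cvtColor(p,cv2.COLOR_RGB2HSV)
mat=((hsv[...,0]>100)&(hsv[...,0]<125)&(hsv[...,1]>90)).astype(np.uint8); mat[:170]=0
c=max(cv2.findContours(mat,0,2)[0],key=cv2.contourArea)
hull=np.zeros_like(mat);cv2.fillConvexPoly(hull,cv2.convexHull(c),1)
hull=cv2.erode(hull,np.ones((5,5)))
m=((hull>0)&(hsv[...,2]>120)&(hsv[...,1]<60)).astype(np.uint8)
n,l,s,ce=cv2.connectedComponentsWithStats(m)
for i in range(1,n):
    if s[i,4]<30: continue
    v,u=np.nonzero(l==i);P=plane(K,T,np.c_[u,v],16)[:,:2]
    (cx,cy),wh,a=cv2.minAreaRect(P.astype(np.float32)); 
    print(s[i],ce[i],"rect",cx,cy,wh,a, P.mean(0))
    b=cv2.boxPoints(((cx,cy),wh,a));print(b.round(1).tolist())
C=cloud(K,T,d)
for uv in [(360,188),(440,185),(345,110),(330,160),(387,228),(389,134),(440,218),(331,223),(388,200),(345,205)]:
    print(uv,C[uv[1],uv[0]].round(1))
cv2.imwrite("pics/crop1.png",cv2.resize(p[80:290,190:460],None,fx=2.8,fy=2.8,interpolation=2)[:,:,::-1])
E
```

```text
[262 182  15  37 209] [269.09569378 201.3062201 ] rect 561.1284790039062 187.2080535888672 (17.595029830932617, 109.68333435058594) 74.67202758789062 [557.01764217 188.36944794]
[[505.8999938964844, 193.1999969482422], [611.7000122070312, 164.1999969482422], [616.2999877929688, 181.1999969482422], [510.6000061035156, 210.1999969482422]]
[263 226  18  36 216] [271.53240741 244.56481481] rect 434.35919189453125 181.71835327148438 (109.78462982177734, 17.806175231933594) 20.48302459716797 [430.20591579 179.92447692]
[[379.79998779296875, 170.89999389648438], [386.1000061035156, 154.1999969482422], [488.8999938964844, 192.60000610351562], [482.70001220703125, 209.3000030517578]]
(360, 188) [558.7 -66.9 144.3]
(440, 185) [ 605.5 -310.    -1.6]
(345, 110) [735.7 -26.9 239.8]
(330, 160) [657.2  11.4  82.8]
(387, 228) [ 457.9 -139.4  105.9]
(389, 134) [ 660.1 -132.3  267. ]
(440, 218) [ 506.  -304.6    2.7]
(331, 223) [485.3  10.1  45.1]
(388, 200) [ 523.8 -138.9  150.7]
(345, 205) [527.5 -28.6  84. ]
```

View pics/crop1.png

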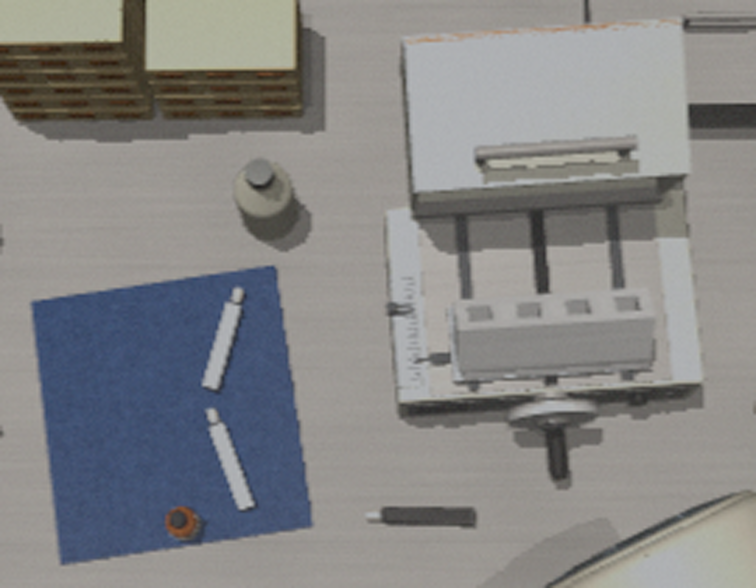

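The crop confirms it: exactly two silver guides with white tips, at (223,340) and (230,460) in the crop, and all four pockets look free. The black one at (420,516) is a distractor. I'll move to a view over the rack.

Call:
step_arm(
  plan="0 0 -5 15 50 10 0;0 0 -10 30 98 20 0;0 0 -15 45 145 30 0;0 0 -20 60 192 40 0;0 0 -23 75 239 50 0;0 0 -23 90 286 60 0;0 0 -23 105 333 70 0;0 0 -23 120 380 80 0",
)

```text
clock: 0.9
eef_pos: [390.3, -186.7, 324.3]
tcp_rot: [-3.142, -0.0, 0.049]
contact_force: [0.4, -0.3, 0.5]
opening: 0.997
grasp_force: 0.0
```

Call:
step_arm(
  plan="0 0 0 20 40 10 0;0 0 0 30 60 10 0;0 0 0 30 60 10 0;0 0 0 30 60 10 0",
)

```text
clock: 1.3
eef_pos: [420.2, -128.4, 333.7]
tcp_rot: [3.141, 0.001, 0.051]
contact_force: [-0.2, 0.7, 0.5]
opening: 0.999
grasp_force: 0.0
```

```bash
python3 - <<'E'
from rig import r
from h import *
s=r.sense();c=r.get_calibration("wrist");p,d=r.grab_frame("wrist")
np.savez("pics/w1.npz",p=p,d=d,K=c["K"],T=c["world_from_camera"]);cv2.imwrite("pics/w1.png",p[:,:,::-1])
print(s["clock"],s["eef_pos"],s["tcp_rot"],c)
E
```

```text
1.3 [ 420.15967077 -128.39999783  333.71026189] [3.14142430e+00 7.55440254e-04 5.10349960e-02] {'K': array([[371.64829954,   0.        , 317.22324619],
       [  0.        , 371.64829954, 240.39906809],
       [  0.        ,   0.        ,   1.        ]]), 'world_from_camera': array([[ 5.09765546e-02, -9.44724096e-01, -3.23879256e-01,
         5.02998673e+02],
       [-9.98699419e-01, -4.85229046e-02, -1.56524326e-02,
        -1.23487917e+02],
       [-9.28332033e-04,  3.24255932e-01, -9.45968936e-01,
         4.61377271e+02],
       [ 0.00000000e+00,  0.00000000e+00,  0.00000000e+00,
         1.00000000e+00]])}
```

View pics/w1.png

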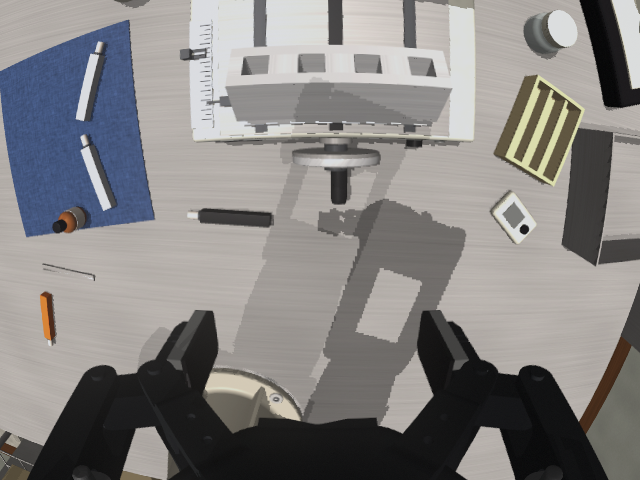

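The wrist view shows the pocket mouths at (255,65), (313,63), (368,63) and (421,66), the pointer end near (207,101), the clip at (193,53), the wheel at (336,157) and the crank grip at (338,185). Next I'll measure the rack pose, box yaw and crank.

```bash
cat >> h.py <<'E'
def fcloud(K,T,d):
    v,u=np.mgrid[:480,:640]; x=(u-K[0,2])/K[0,0];y=(v-K[1,2])/K[1,1];t=np.hypot(x,y)+1e-9
    P=np.stack([np.tan(t)*x/t*d,np.tan(t)*y/t*d,d],-1)
    return P@T[:3,:3].T+T[:3,3]
E
python3 - <<'E'
from h import *
z=np.load("pics/w1.npz");p,d,K,T=[z[k] for k in "pdKT"]
C=fcloud(K,T,d)
for n,uv in dict(m1=(284,66),m2=(340,66),m3=(394,68),front=(340,105),deck=(240,20),wheel=(310,163),grip=(338,180),grip2=(338,198),clip=(187,53),ptr=(220,101),table=(170,200),barline=(330,10)).items(): print(n,C[uv[1],uv[0]].round(1))
# mouth plane
sel=np.zeros((480,640),bool); sel[48:82,232:445]=1
g=cv2.cvtColor(p,cv2.COLOR_RGB2GRAY); P=C[sel];
n=np.array([np.sin(np.radians(35)),0,np.cos(np.radians(35))])
gx=np.cross(C[2:,1:-1]-C[:-2,1:-1],C[1:-1,2:]-C[1:-1,:-2]);N=np.zeros_like(C);N[1:-1,1:-1]=gx/(np.linalg.norm(gx,axis=-1,keepdims=True)+1e-9)
def fit(mask):
    Q=C[mask];
    for _ in range(5):
        c=np.median(Q,0);c=Q.mean(0);w=np.linalg.svd(Q-c,full_matrices=False)[2][2];w*=np.sign(w[2]) if abs(w[2])>.1 else 1
        k=np.abs((Q-c)@w)<2;Q=Q[k]
    return c,w,len(Q),Q
ok=(np.abs(N@n)>.94)&sel
c,w,k,Q=fit(ok);print("mouth",c,w,k,np.degrees(np.arctan2(np.hypot(*w[:2]),w[2])),"yaw",np.degrees(np.arctan2(w[1],w[0])))
sel2=np.zeros_like(sel);sel2[85:125,232:440]=1
f=np.array([np.cos(np.radians(35)),0,-np.sin(np.radians(35))])
c2,w2,k2,Q2=fit((np.abs(N@f)>.94)&sel2);print("front",c2,w2,k2,"yaw",np.degrees(np.arctan2(w2[1],w2[0])))
# extents in rack axes
psi=np.arctan2(w[1],w[0]);yb=np.array([-np.sin(psi),np.cos(psi),0])
for q in(Q,Q2):
    t=q@yb;print("y ext",np.percentile(t,[0,.5,50,99.5,100]).round(1))
hsv=cv2.cvtColor(p,cv2.COLOR_RGB2HSV)
# pockets: depth below plane
dist=(C-c)@w
hole=((dist<-6)&sel).astype(np.uint8); hole[:50]=0;hole[80:]=0
nn,l,s,ce=cv2.connectedComponentsWithStats(hole)
for i in range(1,nn):
    if s[i,4]<80: continue
    v,u=np.nonzero(l==i); x=(u-K[0,2])/K[0,0];y=(v-K[1,2])/K[1,1];t=np.hypot(x,y)
    dd=np.c_[np.sin(t)*x/t,np.sin(t)*y/t,np.cos(t)]@T[:3,:3].T
    X=T[:3,3]+dd*(((c-T[:3,3])@w)/(dd@w))[:,None]
    xb=np.cross(yb,w); print(s[i],X.mean(0).round(1),"y",(X@yb).min().round(1),(X@yb).max().round(1),"x",(X@xb).min().round(1),(X@xb).max().round(1))
print(np.c_[C[115:150,260],].round(1)[::3].tolist())
E
```

```text
m1 [545.1 -94.1 153.1]
m2 [ 547.1 -139.4  153.6]
m3 [ 549.6 -183.7  153.3]
front [ 515.1 -141.9  139.1]
deck [603.3 -40.6  85.5]
wheel [ 459.7 -118.5  110.5]
grip [ 434.8 -149.8   50.9]
grip2 [ 413.8 -151.3   48.8]
clip [568.    9.4  97.8]
ptr [517.9 -25.   89.5]
table [391.8  69.1  -1. ]
barline [ 615.5 -130.    85.9]
mouth [ 552.52505486 -144.13875047  148.53164261] [0.90434843 0.05754424 0.42289784] 235 64.98232408360346 yaw 3.6408570329814003
front [ 517.54591658 -139.8833044   142.26170819] [-0.84963577 -0.0510654   0.52489178] 661 yaw -176.5605069316172
y ext [-285.9 -281.9 -175.8  -85.1  -85. ]
y ext [-262.3 -259.8 -175.   -83.6  -82.4]
[ 232   63  213   17 2064] [ 539.  -136.   176.4] y -252.8 -90.6 x 47.5 88.9
[[503.7, -72.4, 128.8], [500.9, -71.9, 124.4], [497.8, -67.7, 96.3], [494.6, -66.3, 86.8], [491.6, -66.6, 88.0], [488.5, -66.6, 87.1], [485.5, -66.6, 86.6], [482.3, -66.3, 84.5], [478.5, -64.8, 73.7], [470.0, -53.5, -1.3], [466.3, -53.8, -0.0], [462.6, -54.0, 0.3]]
```

```bash
python3 - <<'E'
from h import *
z=np.load("pics/w1.npz");p,d,K,T=[z[k] for k in "pdKT"]
C=fcloud(K,T,d)
psi=np.radians(3.3);a=np.radians(35)
Rz=R.from_euler('z',psi).as_matrix()
w=Rz@[np.sin(a),0,np.cos(a)];yb=Rz@[0,1,0];xb=np.cross(yb,w)
o=C[66,340]
sel=np.zeros((480,640),bool); sel[40:84,225:452]=1
h=(C-o)@w; 
hist=h[sel];print(np.histogram(hist,bins=np.arange(-12,14,2)))
k=sel&(np.abs(h)<4);off=np.median(h[k]);h-=off;o=o+w*off
# lean/yaw check: residual slope
Q=C[k];A=np.c_[Q@xb,Q@yb,np.ones(len(Q))];print("slopes",np.linalg.lstsq(A,(Q-o)@w,rcond=None)[0][:2],off,k.sum())
rim=k; print("rim y",np.percentile(Q@yb,[1,99]),"x",np.percentile(Q@xb,[1,99]))
g=cv2.cvtColor(p,cv2.COLOR_RGB2GRAY)
hole=(sel&(h<-4)&((C@xb)>np.percentile(Q@xb,2))).astype(np.uint8)
nn,l,s,ce=cv2.connectedComponentsWithStats(hole,connectivity=4)
for i in range(1,nn):
    if s[i,4]<80: continue
    v,u=np.nonzero(l==i); x=(u-K[0,2])/K[0,0];y=(v-K[1,2])/K[1,1];t=np.hypot(x,y)
    dd=np.c_[np.sin(t)*x/t,np.sin(t)*y/t,np.cos(t)]@T[:3,:3].T
    X=T[:3,3]+dd*(((o-T[:3,3])@w)/(dd@w))[:,None]
    lo,hi=np.percentile(X@yb,[1,99]);xl,xh=np.percentile(X@xb,[1,99])
    print(s[i],"centre",(xb*(xl+xh)/2+yb*(lo+hi)/2+w*(o@w)).round(1),"y",lo.round(1),hi.round(1),"x",xl.round(1),xh.round(1))
cv2.imwrite("pics/c2.png",cv2.resize(p[20:220,170:460],None,fx=2.7,fy=2.7,interpolation=2)[:,:,::-1])
E
```

```text
(array([ 170,  170,  182,  171,  216, 3995, 2392,    1,    0,    0,    0,
          0]), array([-12, -10,  -8,  -6,  -4,  -2,   0,   2,   4,   6,   8,  10,  12]))
slopes [-0.00704241  0.00034076] -0.2087471812638416 6604
rim y [-260.27077895  -79.89410498] x [335.09839807 378.91187485]
[ 225   40  227   44 1801] centre [ 561.3 -140.1  143.4] y -271.1 -73.2 x 347.4 393.0
[298  56  27  16 394] centre [ 547.8 -115.9  151.9] y -157.8 -136.7 x 347.2 363.6
[354  56  27  18 404] centre [ 550.4 -161.3  151.9] y -203.1 -182.4 x 346.2 364.6
[242  58  28  17 385] centre [544.9 -70.4 152.1] y -111.9 -91.5 x 346.2 363.9
[409  60  25  17 343] centre [ 553.1 -206.9  151.8] y -248.2 -228.5 x 346.8 364.2
```

View pics/c2.png

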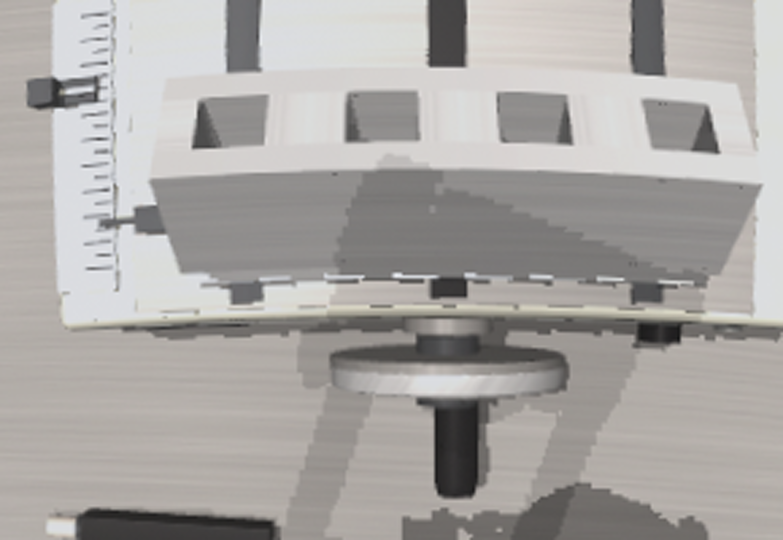

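The rack fit is clean: lean 35°, yaw 3.3°, with the left-hand pocket's mouth centre at about (546,-70,151). The crop shows the clip line near (82,92) and the pointer end at (100,222). Now I'll cross-check the guides in this same wrist picture.

```bash
cat >> h.py <<'E'
def guides(p,K,T):
    hsv=cv2.cvtColor(p,cv2.COLOR_RGB2HSV)
    mat=((hsv[...,0]>100)&(hsv[...,0]<125)&(hsv[...,1]>90)).astype(np.uint8)
    c=max(cv2.findContours(mat,0,2)[0],key=cv2.contourArea)
    hull=np.zeros_like(mat);cv2.fillConvexPoly(hull,cv2.convexHull(c),1);hull=cv2.erode(hull,np.ones((5,5)))
    m=((hull>0)&(hsv[...,2]>110)&(hsv[...,1]<70)).astype(np.uint8)
    n,l,s,ce=cv2.connectedComponentsWithStats(m)
    for i in range(1,n):
        if s[i,4]<150: continue
        v,u=np.nonzero(l==i);P=fish(K,T,np.c_[u,v],16)[:,:2]
        (cx,cy),wh,a=cv2.minAreaRect(P.astype(np.float32));b=cv2.boxPoints(((cx,cy),wh,a))
        e=b-np.roll(b,-1,0);j=np.argmin(np.linalg.norm(e,axis=1))
        E1=(b[j]+b[(j+1)%4])/2;E2=(b[(j+2)%4]+b[(j+3)%4])/2
        if E1[0]>E2[0]:E1,E2=E2,E1
        t=(E2-E1)/np.linalg.norm(E2-E1)
        print("px",ce[i].round(),"plain",E1.round(1),"tip",E2.round(1),"size",np.round(wh,1),"yaw",np.degrees(np.arctan2(t[1],t[0])).round(1),"grasp76",(E1+t*76).round(1))
E
python3 - <<'E'
from h import *
z=np.load("pics/w1.npz");p,d,K,T=[z[k] for k in "pdKT"]
guides(p,K,T)
E
```

```text
px [86. 86.] plain [506.9 200.8] tip [596.5 176.5] size [16.8 92.9] yaw -15.2 grasp76 [580.2 180.9]
px [ 94. 174.] plain [381.3 161.9] tip [484.9 199.9] size [110.4  17.5] yaw 20.1 grasp76 [452.6 188.1]
```

Call:
step_arm(
  plan="0 0 3 4 48 -15 60;0 0 6 8 95 -30 90;0 0 9 12 142 -45 120;0 0 12 16 190 -60 120;0 0 15 20 237 -75 120;0 0 17.5 24 280 -90 120;0 0 17.5 26 300 -100 120;0 0 17.5 26 310 -110 120",
)

```text
clock: 2.15
eef_pos: [446.6, 181.9, 223.1]
tcp_rot: [3.142, 0.001, 0.355]
contact_force: [-0.0, -1.2, -1.0]
opening: 0.532
grasp_force: 0.0
```

```bash
cat > w.py <<'E'
from rig import r
from h import *
import sys
s=r.sense();c=r.get_calibration("wrist");p,d=r.grab_frame("wrist")
K,T=c["K"],c["world_from_camera"];n=sys.argv[1]
np.savez(f"pics/{n}.npz",p=p,d=d,K=K,T=T);cv2.imwrite(f"pics/{n}.png",p[:,:,::-1])
print(s["clock"],s["eef_pos"].round(1),s["tcp_rot"].round(3),s["qpos"].round(2),s["contact_force"].round(1),s["opening"],s["grasp_force"])
if len(sys.argv)>2: guides(p,K,T)
E
python3 w.py w2 g
```

```text
2.15 [446.6 181.9 223.1] [3.142e+00 1.000e-03 3.550e-01] [ 0.38  0.16  1.95 -0.    1.03  1.6 ] [-0.  -1.2 -1. ] 0.5316463414726038 0.0
px [356.  95.] plain [506.6 200.1] tip [612.5 171.4] size [ 17.  109.7] yaw -15.2 grasp76 [580.  180.2]
px [315. 222.] plain [382.4 161.1] tip [486.1 199.9] size [110.7  16.8] yaw 20.5 grasp76 [453.6 187.7]
px [252. 259.] plain [367.8 244.2] tip [375. 210.] size [27.7 35. ] yaw -78.2 grasp76 [383.3 169.8]
```

The two views agree, so I'll grasp the nearer guide (B).

Call:
step_arm(
  plan="0 0 0 7 6 -45 120;0 0 0 7 6 -90 120;0 0 0 7 6 -135 120;0 0 0 7 6 -175 120;0 0 0 7 6 -203 120;0 0 0 7 6 -203 120;0 0 0 7 6 -203 255;0 0 0 7 6 -203 255",
  force=50,
)

```text
clock: 3.0
eef_pos: [454.7, 187.2, 22.7]
tcp_rot: [-3.142, -0.002, 0.354]
contact_force: [0.5, 0.0, 0.2]
opening: 0.199
grasp_force: 0.0
```

Call:
step_arm(
  plan="0 0 0 0 0 0 255;0 0 0 0 0 0 255;0 0 0 0 0 0 255;0 0 0 0 0 30 255;0 0 0 0 0 80 255;0 0 0 0 0 130 255;0 0 0 0 0 180 255;0 0 0 0 0 200 255",
)

```text
clock: 3.8
eef_pos: [455.3, 188.2, 227.1]
tcp_rot: [-3.141, -0.009, 0.355]
contact_force: [0.7, 0.9, -1.6]
opening: 0.166
grasp_force: 49.8
```

```bash
python3 w.py w3 g
```

```text
3.8 [455.3 188.2 227.1] [-3.141 -0.009  0.355] [0.39 0.16 1.93 0.   1.04 1.6 ] [ 0.7  0.9 -1.6] 0.1659683548289709 49.75670635700226
px [359. 109.] plain [506.7 200.4] tip [612.7 171.2] size [ 17.3 109.9] yaw -15.4 grasp76 [579.9 180.2]
px [317. 263.] plain [382.6 162.9] tip [424.7 178. ] size [44.7 23.9] yaw 19.7 grasp76 [454.1 188.5]
px [256. 269.] plain [371.  242.5] tip [373.  208.2] size [27.3 34.4] yaw -86.6 grasp76 [375.5 166.7]
px [319. 294.] plain [369.5 178.5] tip [382.1 140.6] size [24.9 40. ] yaw -71.6 grasp76 [393.5 106.4]
```

View pics/w3.png

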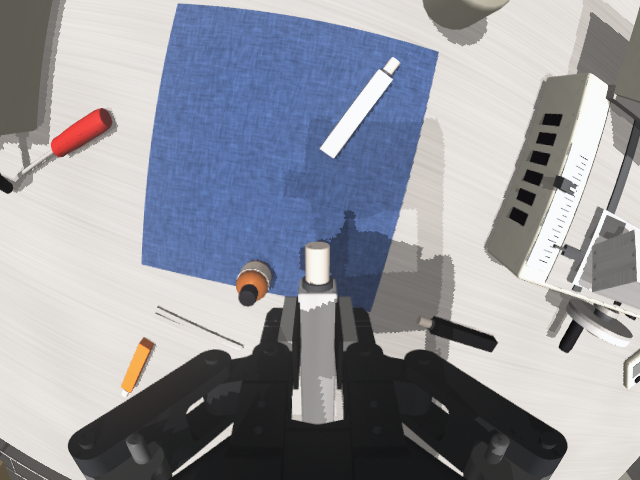

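The picture shows guide B held square, its tip at (317,262). The other guide is still on the mat, tip at (392,66). I'll compute the move to the pocket at y = -23.

```bash
cat >> h.py <<'E'
PSI=np.radians(3.3);A=np.radians(35)
_Z=R.from_euler('z',PSI).as_matrix()
W=_Z@[np.sin(A),0,np.cos(A)];YB=_Z@[0,1,0];XB=np.cross(YB,W)
RT=np.c_[W,-YB,XB]
def rel(s,Rt,Pt):
    Rc=R.from_euler('xyz',s["tcp_rot"]).as_matrix()
    return np.degrees(R.from_matrix(Rt@Rc.T).as_rotvec()).round(1),(np.array(Pt)-s["eef_pos"]).round(1)
E
python3 - <<'E'
from rig import r
from h import *
s=r.sense()
print(rel(s,RT,[534.3,-162.3,266.7]))
E
```

```text
(array([ 11.2, -53.4, -15.7]), array([  78.3, -350.8,   38.3]))
```

Call:
step_arm(
  plan="0 0 -2 5 -45 10 255;1.5 -7 -3 15 -90 20 255;3 -15 -5 25 -135 35 255;4.5 -22 -7 35 -180 40 255;6 -30 -9 45 -225 40 255;8 -38 -11 55 -270 40 255;9.5 -46 -13.5 65 -315 40 255;11.2 -53.4 -15.7 78 -350 38 255",
)

```text
clock: 4.65
eef_pos: [511.4, -74.8, 259.0]
tcp_rot: [-3.138, -0.689, 0.164]
contact_force: [0.0, 0.9, -0.1]
opening: 0.166
grasp_force: 49.8
```

Call:
step_arm(
  plan="0 0 0 0 0 0 255;0 0 0 0 0 0 255",
)

```text
clock: 4.85
eef_pos: [511.2, -73.5, 258.2]
tcp_rot: [-3.135, -0.684, 0.162]
contact_force: [0.4, -0.2, -0.6]
opening: 0.168
grasp_force: 49.8
```

```bash
python3 w.py w4; python3 - <<'E'
from rig import r
from h import *
print(rel(r.sense(),RT,[591.5,-159,226.5]))
E
```

```text
4.85 [511.2 -73.5 258.2] [-3.135 -0.684  0.162] [-0.35 -0.05  2.28  0.84  0.43  0.37] [ 0.4 -0.2 -0.6] 0.16822115235613594 49.82227385044098
(array([  1.5, -15.7,  -6.3]), array([ 80. , -85.9, -31.9]))
```

View pics/w4.png

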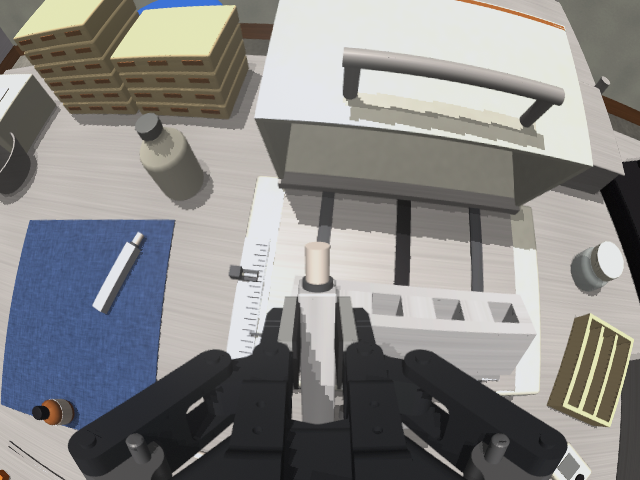

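The wrist view shows the guide held firmly, tip at (318,263), with the open mouths at (387,303), (447,308) and (503,312). Near a wrist singularity the steps are limited, so I'll use the outermost right pocket (-69) for this guide.

Call:
step_arm(
  plan="0.2 -2 -1 4 -18 1 255;0.4 -4 -2 8 -36 2 255;0.6 -6 -3 12 -54 4 255;0.8 -8 -3.5 16 -72 6 255;1 -10 -4 20 -90 8 255;1.2 -12 -5 23 -108 8 255;1.4 -14 -5.7 25 -124 8 255;1.5 -15.7 -6.3 26 -134 8 255",
)

```text
clock: 5.7
eef_pos: [538.5, -207.0, 266.6]
tcp_rot: [-3.142, -0.961, 0.06]
contact_force: [-0.0, 0.4, -0.7]
opening: 0.166
grasp_force: 49.8
```

Call:
step_arm(
  plan="0 0 0 0 0 0 255;0 0 0 0 0 0 255",
)

```text
clock: 5.9
eef_pos: [538.0, -206.2, 266.1]
tcp_rot: [-3.141, -0.959, 0.059]
contact_force: [0.5, -0.3, -1.0]
opening: 0.171
grasp_force: 49.8
```

```bash
python3 - <<'E'
from rig import r
from h import *
s=r.sense();print(s["qpos"].round(2),rel(s,RT,[537,-207.8,266.6]),rel(s,RT,[594.2,-204.5,226.4]))
E
```

```text
[-0.69  0.1   2.3   1.66  0.6  -0.61] (array([-0. , -0.1, -0.1]), array([-1. , -1.6,  0.5])) (array([-0. , -0.1, -0.1]), array([ 56.2,   1.7, -39.7]))
```

Call:
step_arm(
  plan="0 0 0 10 0 -7 255;0 0 0 22 1 -15 255;0 0 0 34 1 -24 255;0 0 0 46 1 -32 255;0 0 0 56 1.5 -40 255;0 0 0 56 1.5 -40 255;0 0 0 56 1.5 -40 255",
)

```text
clock: 6.6
eef_pos: [593.9, -204.6, 226.5]
tcp_rot: [3.141, -0.96, 0.06]
contact_force: [0.4, -0.0, -0.8]
opening: 0.167
grasp_force: 49.8
```

```bash
python3 w.py w5; python3 - <<'E'
from h import *
z=np.load("pics/w5.npz");p=z["p"]
cv2.imwrite("pics/c5.png",cv2.resize(p[200:480,180:560],None,fx=2,fy=2,interpolation=2)[:,:,::-1])
from rig import r
s=r.sense();print(rel(s,RT,[594.2,-204.5,226.4]))
E
```

```text
6.6 [ 593.9 -204.6  226.5] [ 3.141 -0.96   0.06 ] [-0.6   0.25  2.24  1.9   0.56 -0.8 ] [ 0.4 -0.  -0.8] 0.16697356183288625 49.811548590660095
(array([ 0. ,  0. , -0.1]), array([ 0.5,  0.5, -0.3]))
```

View pics/c5.png

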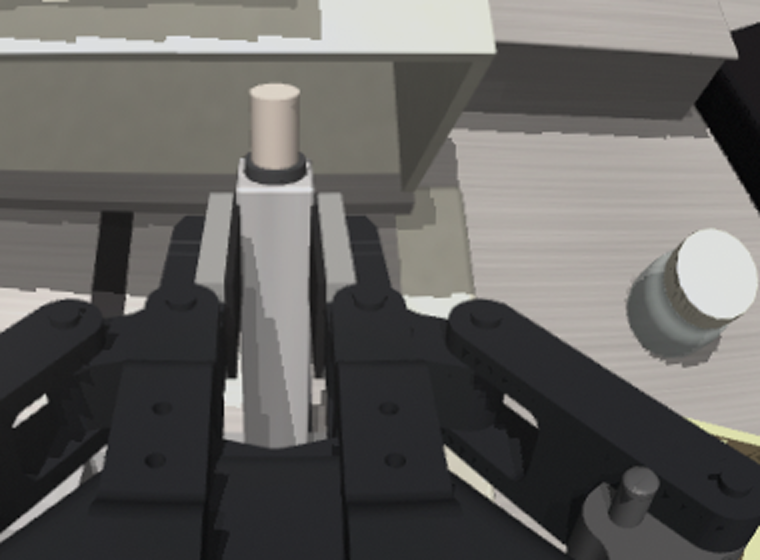

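The crop shows the guide square in the jaws, tip at (275,125), clear of the hood edge. I'll insert slowly and watch the force.

Call:
step_arm(
  plan="0 0 0 -3 0 -4 255;0 0 0 -6 -0.3 -8 255;0 0 0 -9 -0.5 -13 255;0 0 0 -12 -0.7 -17 255;0 0 0 -13 -0.8 -19 255",
)

```text
clock: 7.15
eef_pos: [580.1, -206.7, 206.5]
tcp_rot: [-3.141, -0.96, 0.057]
contact_force: [-0.5, 0.3, -1.2]
opening: 0.169
grasp_force: 49.8
```

```bash
python3 - <<'E'
from rig import r
from h import *
s=r.sense();f=s["contact_force"];print(f@XB,f@YB,f@W,s["wrist_torque"].round(2),(s["eef_pos"]-[563.9,-206.2,183])@np.c_[XB,YB,W])
E
```

```text
0.2967872590767095 0.3014996999648865 -1.2135580346729253 [-0.03  0.47  0.  ] [-0.2392716  -1.45506715 28.47590175]
```

Call:
step_arm(
  plan="0 0 0 -3 0 -4 255;0 0 0 -6 0.4 -9 255;0 0 0 -9 0.3 -13 255;0 0 0 -12 0.2 -17 255;0 0 0 -15 0 -21.5 255;0 0 0 -15 0 -21.5 255",
)

```text
clock: 7.75
eef_pos: [565.2, -206.5, 184.8]
tcp_rot: [-3.141, -0.959, 0.057]
contact_force: [-0.4, -0.3, -1.4]
opening: 0.168
grasp_force: 49.8
```

```bash
python3 - <<'E'
from rig import r
from h import *
s=r.sense();f=s["contact_force"];print(f@XB,f@YB,f@W,s["wrist_torque"].round(2),(s["eef_pos"]-[563.9,-206.2,183])@np.c_[XB,YB,W])
E
```

```text
0.4970154351075415 -0.2990107040790369 -1.4192148414121497 [-0.01  0.53  0.01] [-0.03862601 -0.41570338  2.22555286]
```

Call:
step_arm(
  plan="0 0 0 0 0 0 150;0 0 0 0 0 0 120;0 0 0 0 0 0 120;0 0 0 -8 -0.5 6 120;0 0 0 -25 -1.5 17.5 120;0 0 0 -50 -3 35 120;0 0 0 -80 -5 60 120;0 0 0 -110 -6 90 120",
)

```text
clock: 8.55
eef_pos: [454.6, -212.2, 275.7]
tcp_rot: [-3.141, -0.959, 0.058]
contact_force: [1.0, -0.5, 1.8]
opening: 0.53
grasp_force: 0.0
```

Call:
step_arm(
  plan="0 0 0 0 0 0 120;0 0 0 0 0 0 120",
)

```text
clock: 8.75
eef_pos: [455.9, -213.6, 277.1]
tcp_rot: [3.136, -0.963, 0.061]
contact_force: [0.5, -0.1, -0.3]
opening: 0.533
grasp_force: 0.0
```

```bash
python3 w.py w6; python3 - <<'E'
from h import *
z=np.load("pics/w6.npz");p=z["p"]
cv2.imwrite("pics/c6.png",cv2.resize(p[150:420,200:580],None,fx=2,fy=2,interpolation=2)[:,:,::-1])
E
```

```text
8.75 [ 455.9 -213.6  277.1] [ 3.136 -0.963  0.061] [-0.89 -0.01  2.39  1.5   0.73 -0.58] [ 0.5 -0.1 -0.3] 0.5329944410812193 0.0
```

View pics/c6.png

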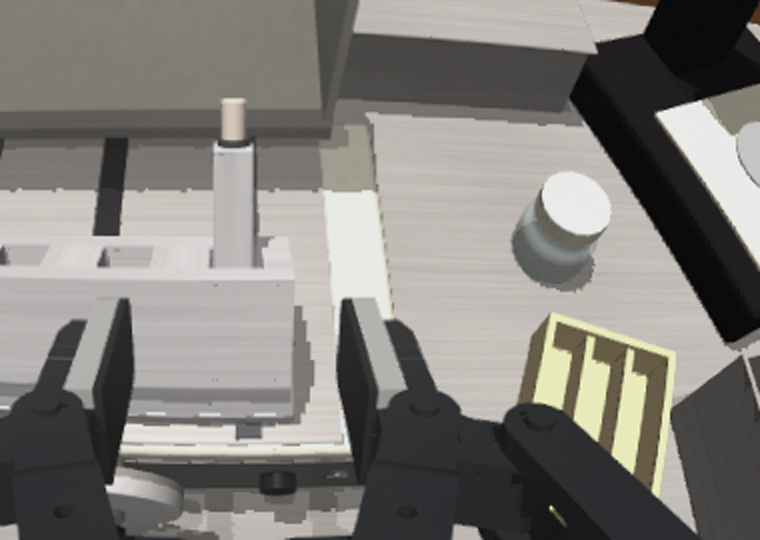

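The crop shows the guide standing home in the rightmost pocket, tip at (233,118), with most of the barrel in the pocket. Next is the second guide.

```bash
python3 - <<'E'
from rig import r
from h import *
s=r.sense();Rt=R.from_euler('xyz',[np.pi,0,np.radians(-15.3)]).as_matrix()
print(rel(s,Rt,[560,170,230]))
E
```

```text
(array([  5.9,  55. , -17.2]), array([103.9, 383.1, -46.2]))
```

Call:
step_arm(
  plan="0 5 -2 0 25 10 120;1 11 -3 0 60 20 120;2 18 -5 0 100 25 120;3 25 -8 0 140 25 120;4 33 -10 10 180 25 120;5 40 -13 20 225 20 120;5.5 48 -15 40 270 10 120;5.9 55 -17.2 60 315 0 120",
)

```text
clock: 9.6
eef_pos: [467.3, -48.1, 277.5]
tcp_rot: [-3.017, -0.47, -0.098]
contact_force: [-0.3, -0.8, -0.7]
opening: 0.527
grasp_force: 0.0
```

Call:
step_arm(
  plan="0 0 0 0 0 0 120",
)

```text
clock: 9.7
eef_pos: [469.1, -46.6, 278.3]
tcp_rot: [-3.016, -0.472, -0.096]
contact_force: [0.2, 0.8, 0.5]
opening: 0.535
grasp_force: 0.0
```

```bash
python3 w.py w7 g; python3 - <<'E'
from rig import r
from h import *
s=r.sense();Rt=R.from_euler('xyz',[np.pi,0,np.radians(-15.3)]).as_matrix()
print(rel(s,Rt,[560,170,230]))
E
```

```text
9.7 [469.1 -46.6 278.3] [-3.016 -0.472 -0.096] [-0.23 -0.14  2.21  0.31  0.64  1.19] [0.2 0.8 0.5] 0.5353714681843003 0.0
px [157. 241.] plain [506.6 201.1] tip [613.2 171.3] size [ 17.3 110.7] yaw -15.6 grasp76 [579.8 180.6]
(array([ -2.1,  27.9, -11.5]), array([ 91.8, 217.3, -47.8]))
```

Call:
step_arm(
  plan="-0.5 7 -3 14 40 0 120;-1 14 -6 28 80 -10 120;-1.5 21 -9 45 120 -20 120;-2.1 27.9 -11.5 62 160 -30 120;-2.1 27.9 -11.5 85 200 -40 120;-2.1 27.9 -11.5 111 227 -48 120;-2.1 27.9 -11.5 111 227 -48 120;-2.1 27.9 -11.5 111 227 -48 120",
)

```text
clock: 10.55
eef_pos: [577.4, 177.7, 228.1]
tcp_rot: [3.137, 0.002, -0.268]
contact_force: [-0.7, -0.9, -0.3]
opening: 0.53
grasp_force: 0.0
```

```bash
python3 w.py w8 g; python3 - <<'E'
from rig import r
from h import *
s=r.sense();Rt=R.from_euler('xyz',[np.pi,0,np.radians(-15.4)]).as_matrix()
print(rel(s,Rt,[579.9,180.5,20]))
E
```

```text
10.55 [577.4 177.7 228.1] [ 3.137e+00  2.000e-03 -2.680e-01] [ 0.3   0.34  1.69 -0.    1.11  2.14] [-0.7 -0.9 -0.3] 0.5300294224224131 0.0
px [314. 226.] plain [506.9 200.3] tip [614.2 171.3] size [ 16.3 111.2] yaw -15.1 grasp76 [580.3 180.5]
px [324. 380.] plain [371.8 245.4] tip [377.4 209.2] size [24.4 36.6] yaw -81.1 grasp76 [383.5 170.3]
(array([ 0.3, -0.1,  0. ]), array([   2.9,    3.9, -209. ]))
```

Call:
step_arm(
  plan="0 0 0 2.5 3 -45 120;0 0 0 2.5 3 -90 120;0 0 0 2.5 3 -135 120;0 0 0 2.5 3 -180 120;0 0 0 2.5 3 -208 120;0 0 0 2.5 3 -208 120;0 0 0 2.5 3 -208 255;0 0 0 2.5 3 -208 255",
)

```text
clock: 11.4
eef_pos: [581.8, 179.7, 25.2]
tcp_rot: [3.139, -0.006, -0.272]
contact_force: [0.3, -2.0, 0.9]
opening: 0.193
grasp_force: 1.1
```

Call:
step_arm(
  plan="0 0 0 0 0 0 255;0 0 0 0 0 0 255;0 0 0 0 0 0 255",
)

```text
clock: 11.7
eef_pos: [582.0, 180.0, 25.4]
tcp_rot: [3.139, -0.006, -0.271]
contact_force: [-1.1, -3.1, 8.6]
opening: 0.166
grasp_force: 50.4
```

Call:
step_arm(
  plan="0 0 0 0 0 40 255;0 0 0 0 0 90 255;0 0 0 0 0 140 255;0 0 0 -20 -10 180 255;0 0 0 -50 -30 215 255;0 0 0 -90 -50 240 255;0 0 0 -90 -50 240 255",
)

```text
clock: 12.4
eef_pos: [488.2, 128.7, 267.5]
tcp_rot: [3.14, -0.008, -0.272]
contact_force: [-0.2, -0.1, -0.8]
opening: 0.163
grasp_force: 49.3
```

```bash
python3 - <<'E'
from rig import r
from h import *
s=r.sense();print(s["qpos"].round(2))
# mouth +23: between measured (547.8,-115.9,151.9)+(1.2,.1,-.9)
m=np.array([549,-115.8,151.0]); L=76.0
for k in (0,53): 
  print(m+(L-45+k)*W-10.5*XB)
print(rel(s,RT,m+(L-45+53)*W-10.5*XB-70*XB))
E
```

```text
[ 0.26  0.14  1.86 -0.01  1.13  2.1 ]
[ 558.16455131 -115.2715753   182.41626595]
[ 588.51369441 -113.52165472  225.8313243 ]
(array([ -5.8, -54.5,  17.5]), array([  43.1, -245.5,   -1.5]))
```

TCP height at this grasp was higher than commanded (25.4), so I'll measure the guide's seat in the jaws from the wrist view and compare it with the first guide.

```bash
python3 w.py w9; python3 - <<'E'
from h import *
from rig import r
s=r.sense()
poses={"w3":([455.3,188.2,227.1],[-3.141,-.009,.355]),"w9":(s["eef_pos"],s["tcp_rot"])}
for n,(pos,e) in poses.items():
    z=np.load(f"pics/{n}.npz");p,d,K,T=[z[k] for k in "pdKT"]
    C=(fcloud(K,T,d)-pos)@R.from_euler('xyz',e).as_matrix()
    k=(np.abs(C[...,1])<4)&(C[...,2]>-25)&(C[...,2]<40)&(C[...,0]>-20)&(C[...,0]<70)
    Q=C[k]
    for lo in range(-10,60,5):
        q=Q[(Q[:,0]>=lo)&(Q[:,0]<lo+5)]
        if len(q)>5: print(n,lo,len(q),np.percentile(q[:,2],[5,50,95]).round(1))
    print("max x",np.percentile(Q[:,0],99.5))
E
```

```text
12.4 [488.2 128.7 267.5] [ 3.14  -0.008 -0.272] [ 0.26  0.14  1.86 -0.01  1.13  2.1 ] [-0.2 -0.1 -0.8] 0.16256724284541862 49.34737265110016
w3 -10 172 [4.9 5.7 6.5]
w3 -5 186 [4.9 5.8 6.8]
w3 0 196 [4.9 5.7 6.6]
w3 5 211 [4.8 5.8 6.9]
w3 10 255 [4.8 5.9 8.2]
w3 15 265 [ 6.5  8.5 11.1]
w3 20 225 [ 8.2  9.3 11.4]
w3 25 229 [ 8.1  9.3 11.9]
w3 30 274 [ 8.4 10.8 16.8]
max x 33.17103182580809
w9 -10 184 [6.1 7.  8. ]
w9 -5 179 [6.1 6.9 7.7]
w9 0 198 [6.  6.9 8. ]
w9 5 196 [6.1 7.1 7.9]
w9 10 248 [6.3 7.6 9.7]
w9 15 242 [ 8.2 10.3 12.1]
w9 20 212 [ 9.4 10.6 12.3]
w9 25 226 [ 9.5 10.6 12. ]
w9 30 183 [ 9.9 13.  19. ]
max x 31.540406404687687
```

```bash
python3 - <<'E'
from rig import r
from h import *
s=r.sense()
m=np.array([549,-115.8,151.0]); L=78.0;h=m+(L-45)*W-14.5*XB
print(h,h+53*W,rel(s,RT,h+53*W-70*XB))
E
```

```text
[ 556.03862704 -115.39415532  186.34887579] [ 586.38777013 -113.64423474  229.76393414] (array([ -5.8, -54.5,  17.5]), array([  39.4, -246.3,    3.6]))
```

Call:
step_arm(
  plan="0 -3 2 3 -30 10 255;-1 -10 4 6 -60 20 255;-2 -17 6 9 -90 25 255;-3 -24 8 12 -120 25 255;-3.5 -31 10 16 -145 25 255;-4 -38 12 20 -170 25 255;-5 -46 14 26 -190 20 255;-5 -50 15 30 -210 15 255",
)

```text
clock: 13.25
eef_pos: [513.9, -34.8, 281.4]
tcp_rot: [-3.053, -0.697, -0.052]
contact_force: [0.6, 1.7, -0.3]
opening: 0.165
grasp_force: 49.4
```

Call:
step_arm(
  plan="0 0 0 0 0 0 255",
)

```text
clock: 13.35
eef_pos: [513.6, -34.7, 280.6]
tcp_rot: [-3.052, -0.694, -0.053]
contact_force: [-0.4, 0.2, -1.2]
opening: 0.164
grasp_force: 49.4
```

```bash
python3 - <<'E'
from rig import r
from h import *
s=r.sense();h=np.array([586.4,-113.6,229.8])
print(s["qpos"].round(2),rel(s,RT,h-70*XB),rel(s,RT,h))
E
```

```text
[-0.18 -0.12  2.29  0.53  0.34  0.97] (array([ -3.5, -15.2,   2.5]), array([ 15.5, -82.2, -10.7])) (array([ -3.5, -15.2,   2.5]), array([ 72.8, -78.9, -50.8]))
```

Call:
step_arm(
  plan="0 -1 0 2 -12 -1 255;-0.5 -3 0.5 4 -24 -3 255;-1 -5 1 6 -36 -5 255;-1.5 -7 1 8 -48 -6 255;-2 -9 1.5 10 -60 -8 255;-2.5 -11 2 12 -70 -9 255;-3 -13 2 14 -78 -10 255;-3.5 -15.2 2.5 15.5 -82 -11 255",
)

```text
clock: 14.15
eef_pos: [530.3, -116.1, 270.8]
tcp_rot: [3.141, -0.961, 0.059]
contact_force: [-0.9, 0.8, -1.6]
opening: 0.166
grasp_force: 49.4
```

Call:
step_arm(
  plan="0 0 0 0 0 0 255;0 0 0 0 0 0 255",
)

```text
clock: 14.35
eef_pos: [529.6, -115.4, 270.1]
tcp_rot: [-3.139, -0.957, 0.057]
contact_force: [0.9, -0.3, 0.1]
opening: 0.163
grasp_force: 49.4
```

```bash
python3 - <<'E'
from rig import r
from h import *
s=r.sense();h=np.array([586.4,-113.6,229.8])
print(s["qpos"].round(2),rel(s,RT,h-70*XB),rel(s,RT,h))
E
```

```text
[-0.47  0.    2.4   1.87  0.45 -0.65] (array([-0.1, -0.1, -0.1]), array([-0.5, -1.5, -0.1])) (array([-0.1, -0.1, -0.1]), array([ 56.8,   1.8, -40.3]))
```

Call:
step_arm(
  plan="0 0 0 10 0 -7 255;0 0 0 22 1 -15 255;0 0 0 34 1 -24 255;0 0 0 46 1 -32 255;0 0 0 57 1.5 -40 255;0 0 0 57 1.5 -40 255;0 0 0 57 1.5 -40 255",
)

```text
clock: 15.05
eef_pos: [586.5, -113.6, 230.6]
tcp_rot: [3.141, -0.959, 0.06]
contact_force: [-0.1, 0.6, 0.4]
opening: 0.166
grasp_force: 49.4
```

Call:
step_arm(
  plan="0 0 0 -3 0 -4 255;0 0 0 -6 -0.3 -8 255;0 0 0 -9 -0.5 -13 255;0 0 0 -12 -0.7 -17 255;0 0 0 -13 -0.8 -19 255;0 0 0 -13 -0.8 -19 255",
)

```text
clock: 15.65
eef_pos: [573.0, -115.4, 210.9]
tcp_rot: [3.14, -0.959, 0.059]
contact_force: [-0.8, -0.5, -0.7]
opening: 0.166
grasp_force: 49.4
```

```bash
python3 - <<'E'
from rig import r
from h import *
s=r.sense();f=s["contact_force"];print(f@XB,f@YB,f@W,(s["eef_pos"]-[556,-115.4,186.3])@np.c_[XB,YB,W])
E
```

```text
-0.3098951208145944 -0.4606126062361734 -1.0674377039350778 [-0.17649534 -1.0199545  29.85723949]
```

Call:
step_arm(
  plan="0 0 0 -3 0.3 -4 255;0 0 0 -6 0.3 -9 255;0 0 0 -9 0.2 -13 255;0 0 0 -12 0 -17.5 255;0 0 0 -15.5 -0.2 -22.5 255;0 0 0 -15.5 -0.2 -22.5 255",
)

```text
clock: 16.25
eef_pos: [557.1, -115.5, 187.8]
tcp_rot: [3.14, -0.958, 0.059]
contact_force: [-0.4, -0.4, -1.5]
opening: 0.164
grasp_force: 49.4
```

```bash
python3 - <<'E'
from rig import r
from h import *
s=r.sense();f=s["contact_force"];print(f@XB,f@YB,f@W,(s["eef_pos"]-[556,-115.4,186.3])@np.c_[XB,YB,W])
E
```

```text
0.5127038416963716 -0.37578963946241173 -1.4130346841472186 [ 0.00579388 -0.143404    1.81368695]
```

Release and retreat, then look.

Call:
step_arm(
  plan="0 0 0 0 0 0 150;0 0 0 0 0 0 120;0 0 0 0 0 0 120;0 0 0 -8 -0.5 6 120;0 0 0 -25 -1.5 17.5 120;0 0 0 -50 -3 35 120;0 0 0 -80 -5 60 120;0 0 0 -110 -6 90 120",
)

```text
clock: 17.05
eef_pos: [453.4, -120.8, 273.9]
tcp_rot: [-3.141, -0.961, 0.06]
contact_force: [1.2, 0.2, 1.4]
opening: 0.528
grasp_force: 0.0
```

Call:
step_arm(
  plan="0 0 0 -15 -5 10 120;0 0 0 -30 -10 20 120;0 0 0 -30 -10 20 120",
)

```text
clock: 17.35
eef_pos: [424.3, -131.9, 295.5]
tcp_rot: [3.136, -0.965, 0.063]
contact_force: [1.2, 0.6, -1.0]
opening: 0.531
grasp_force: 0.0
```

```bash
python3 w.py w10
```

```text
17.35 [ 424.3 -131.9  295.5] [ 3.136 -0.965  0.063] [-0.77 -0.22  2.5   1.46  0.65 -0.41] [ 1.2  0.6 -1. ] 0.5311620073460641 0.0
```

View pics/w10.png

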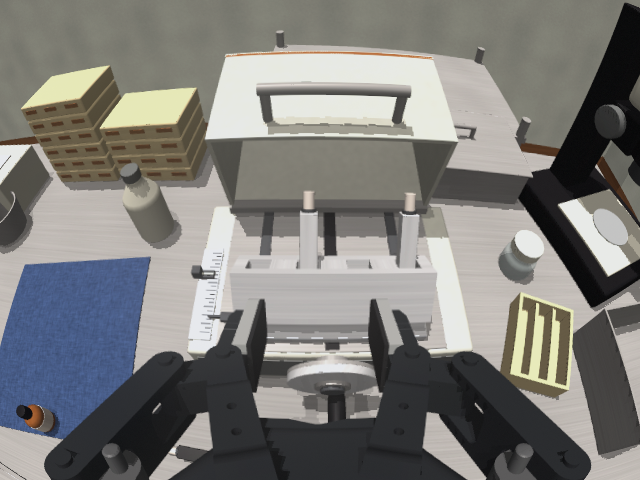

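Both guides stand home in their pockets, tips at (309,200) and (409,202), and the mat holds no others. Now I'll estimate the crank pose, the distance to the mark, and the hood bar.

```bash
cat >> h.py <<'E'
def tool(dep):
    a=np.radians(90-dep); tz=_Z@[np.sin(a),0,-np.cos(a)]; tx=np.cross(-YB,tz)
    return np.c_[tx,-YB,tz]
E
python3 - <<'E'
from rig import r
from h import *
z=np.load("pics/w1.npz");p,d,K,T=[z[k] for k in "pdKT"];C=fcloud(K,T,d)
bx=_Z@[1,0,0]
cl=fish(K,T,[200.4,54.1],97)[0];pt=fish(K,T,[207,102.2],90)[0];print("clip",cl,"ptr",pt,"dx",(cl-pt)@bx)
g=cv2.cvtColor(p,cv2.COLOR_RGB2GRAY)
m=np.zeros((480,640),bool);m[168:206,325:352]=1;m&=(g<60)&(C[...,2]>30)
Q=C[m]-0;B=Q@_Z;print("grip box-frame x",np.percentile(B[:,0],[2,98]),"y",np.percentile(B[:,1],[2,50,98]),"ztop",np.percentile(B[:,2],[50,90,98]))
print("rack centre y -170; black guide ends",fish(K,T,[[189,215],[272,219]],10)[:,:2].round())
z=np.load("pics/w10.npz");p,d,K,T=[z[k] for k in "pdKT"];C=fcloud(K,T,d)
for uv in [(258,90),(290,90),(333,90),(375,91),(409,91)]:
  print("bar",uv,[C[v,uv[0]].round(1).tolist() for v in (uv[1]-2,uv[1]+1)])
for uv in [(215,139),(330,139),(450,139)]: print("edge",C[uv[1]-4,uv[0]].round(1))
s=r.sense();Rt=tool(50);print(Rt.round(3))
print(rel(s,Rt,np.array([428,-150,41.5])+5*Rt[:,2]-100*Rt[:,2]))
E
```

```text
Traceback (most recent call last):
NameError: name '_Z' is not defined
```

```bash
sed -i 's/_Z/ZB/g' h.py; python3 - <<'E'
from rig import r
from h import *
z=np.load("pics/w1.npz");p,d,K,T=[z[k] for k in "pdKT"];C=fcloud(K,T,d)
bx=ZB@[1,0,0]
cl=fish(K,T,[200.4,54.1],97)[0];pt=fish(K,T,[207,102.2],90)[0];print("clip",cl,"ptr",pt,"dx",(cl-pt)@bx)
g=cv2.cvtColor(p,cv2.COLOR_RGB2GRAY)
m=np.zeros((480,640),bool);m[168:206,325:352]=1;m&=(g<60)&(C[...,2]>30)
B=C[m]@ZB;print("grip box-frame x",np.percentile(B[:,0],[2,98]),"y",np.percentile(B[:,1],[2,50,98]),"ztop",np.percentile(B[:,2],[50,90,98]))
print("black guide ends",fish(K,T,[[189,215],[272,219]],10)[:,:2].round())
z=np.load("pics/w10.npz");p,d,K,T=[z[k] for k in "pdKT"];C=fcloud(K,T,d)
for uv in [(258,90),(290,90),(333,90),(375,91),(409,91)]:
  print("bar",uv,[C[v,uv[0]].round(1).tolist() for v in (uv[1]-2,uv[1]+1)])
for uv in [(215,139),(330,139),(450,139)]: print("edge",C[uv[1]-4,uv[0]].round(1))
s=r.sense();Rt=tool(50);print(Rt.round(3))
print(rel(s,Rt,np.array([428,-150,41.5])+5*Rt[:,2]-100*Rt[:,2]))
E
```

```text
clip [566.11316946  -4.68340786  97.        ] ptr [516.86330407 -11.46434123  90.        ] dx 49.55853791312974
grip box-frame x [399.32223187 435.76348293] y [-184.15839369 -175.69601902 -167.0068255 ] ztop [48.67845237 50.29010539 51.22485616]
black guide ends [[375.  38.]
 [374. -72.]]
bar (258, 90) [[656.3, -64.6, 267.1], [653.7, -64.9, 265.4]]
bar (290, 90) [[656.1, -93.5, 267.2], [656.0, -93.4, 264.1]]
bar (333, 90) [[659.9, -131.5, 266.2], [659.5, -131.6, 263.2]]
bar (375, 91) [[662.4, -169.1, 266.2], [660.8, -169.3, 263.9]]
bar (409, 91) [[665.6, -200.6, 267.4], [663.6, -200.6, 265.4]]
edge [646.8 -18.2 220.3]
edge [ 650.  -130.2  219.7]
edge [ 663.  -250.4  221.1]
[[ 0.765  0.058  0.642]
 [ 0.044 -0.998  0.037]
 [ 0.643 -0.    -0.766]]
(array([-0.8, 15.3, -0. ]), array([ -57.9,  -21.5, -180.7]))
```

Call:
step_arm(
  plan="0 2 0 -10 -3 -20 120;0 4 0 -20 -7 -45 120;0 6 0 -30 -10 -70 120;0 8 0 -40 -14 -95 120;0 10 0 -50 -17 -120 120;0 12 0 -55 -20 -145 120;0 14 0 -58 -22 -165 120;0 15.3 0 -58 -22.5 -180 120",
)

```text
clock: 18.2
eef_pos: [365.6, -152.6, 110.7]
tcp_rot: [-3.117, -0.69, 0.043]
contact_force: [0.3, -0.2, -0.5]
opening: 0.528
grasp_force: 0.0
```

Call:
step_arm(
  plan="0 0 0 0 0 0 120;0 0 0 0 0 0 120",
)

```text
clock: 18.4
eef_pos: [366.4, -152.5, 112.7]
tcp_rot: [-3.118, -0.694, 0.044]
contact_force: [0.3, 0.9, 1.0]
opening: 0.527
grasp_force: 0.0
```

```bash
python3 w.py w11; python3 - <<'E'
from rig import r
from h import *
s=r.sense();Rt=tool(50);g=np.array([428,-151.3,41.5])+5*Rt[:,2]
print(rel(s,Rt,g-100*Rt[:,2]),rel(s,Rt,g))
z=np.load("pics/w11.npz");p,d,K,T=[z[k] for k in "pdKT"];C=fcloud(K,T,d)
g=cv2.cvtColor(p,cv2.COLOR_RGB2GRAY)
B=C@ZB
m=(g<60)&(B[...,2]>25)&(B[...,2]<60)&(B[...,0]>395)&(B[...,0]<450)&(np.abs(B[...,1]+170)<35)
Q=B[m];print(m.sum(),"grip x",np.percentile(Q[:,0],[2,98]),"y",np.percentile(Q[:,1],[2,50,98]),"z",np.percentile(Q[:,2],[2,50,98]))
E
```

```text
18.4 [ 366.4 -152.5  112.7] [-3.118 -0.694  0.044] [-0.83  0.21  2.59  1.78  0.54 -0.99] [0.3 0.9 1. ] 0.5265877759759529 0.0
(array([-1. , -0.2, -0.1]), array([ 0.4, -2. ,  1. ])) (array([-1. , -0.2, -0.1]), array([ 64.6,   1.7, -75.6]))
1809 grip x [397.29987785 445.77858852] y [-184.60387645 -177.3268371  -167.73168426] z [38.6995842  47.78447455 50.40330102]
```

Call:
step_arm(
  plan="-0.5 0 0 13 0.5 -15 120;-1 0 0 26 1 -30 120;-1 0 0 39 1 -45 120;-1 0 0 52 1.5 -60 120;-1 0 0 64 1.7 -75 120;-1 0 0 64 1.7 -75 120;-1 0 0 64 1.7 -75 120",
)

```text
clock: 19.15
eef_pos: [430.6, -151.4, 39.1]
tcp_rot: [3.14, -0.695, 0.06]
contact_force: [0.4, -0.7, 0.2]
opening: 0.53
grasp_force: 0.0
```

```bash
python3 - <<'E'
from rig import r
from h import *
s=r.sense();Rt=tool(50);g=np.array([428,-151.3,41.5])+5*Rt[:,2]
print(s["qpos"].round(2),s["contact_force"],rel(s,Rt,g))
E
```

```text
[-0.64  0.51  2.52  2.34  0.61 -1.45] [ 0.4210893  -0.68191457  0.15634762] (array([ 0.1, -0.2, -0.1]), array([ 0.6,  0.3, -1.5]))
```

Call:
step_arm(
  plan="0 0 0 0.6 0.3 -1.5 180;0 0 0 0.6 0.3 -1.5 255;0 0 0 0.6 0.3 -1.5 255;0 0 0 0.6 0.3 -1.5 255;0 0 0 0.6 0.3 -1.5 255",
  force=40,
)

```text
clock: 19.65
eef_pos: [431.3, -151.6, 37.9]
tcp_rot: [3.139, -0.696, 0.059]
contact_force: [-5.6, -0.5, 7.6]
opening: 0.197
grasp_force: 39.3
```

```bash
cat > crank.py <<'E'
from h import *
import sys
# rows: shifts from angle t0 for n steps of st deg
t0,st,n=map(float,sys.argv[1:4])
f=lambda t: 34*(np.cos(np.radians(t))*np.array([0,0,1.])-np.sin(np.radians(t))*YB)
print(";".join("0 0 0 %.1f %.1f %.1f 255"%tuple(f(t0+st*(i+1))-f(t0)) for i in range(int(n))))
E
python3 - <<'E'
from rig import r
from h import *
s=r.sense();Rt=tool(50);p=(s["eef_pos"]-5*Rt[:,2])@ZB;print(p,np.degrees(np.arctan2(-(p[1]+170),p[2]-75)),np.hypot(p[1]+170,p[2]-75),s["contact_force"])
E
python3 crank.py 170 22.5 8; python3 crank.py 170 45 8
```

```text
[ 418.60509086 -176.1934331    41.75144104] 169.44806711122726 33.82048619397305 [-5.57006562 -0.51729782  7.598138  ]
0 0 0 -0.8 13.2 0.3 255;0 0 0 -1.5 25.4 5.6 255;0 0 0 -2.0 34.5 15.2 255;0 0 0 -2.3 39.3 27.6 255;0 0 0 -2.3 39.0 40.8 255;0 0 0 -1.9 33.7 53.0 255;0 0 0 -1.4 24.1 62.2 255;0 0 0 -0.7 11.8 67.0 255
0 0 0 -1.5 25.4 5.6 255;0 0 0 -2.3 39.3 27.6 255;0 0 0 -1.9 33.7 53.0 255;0 0 0 -0.7 11.8 67.0 255;0 0 0 0.8 -13.6 61.3 255;0 0 0 1.6 -27.5 39.4 255;0 0 0 1.3 -21.9 14.0 255;0 0 0 0.0 -0.0 0.0 255
```

Call:
step_arm(
  plan="0 0 0 -0.8 13.2 0.3 255;0 0 0 -1.5 25.4 5.6 255;0 0 0 -2 34.5 15.2 255;0 0 0 -2.3 39.3 27.6 255;0 0 0 -2.3 39 40.8 255;0 0 0 -1.9 33.7 53 255;0 0 0 -1.4 24.1 62.2 255;0 0 0 -0.7 11.8 67 255",
)

```text
clock: 20.45
eef_pos: [430.4, -139.7, 105.2]
tcp_rot: [3.138, -0.696, 0.061]
contact_force: [5.6, 1.2, -8.0]
opening: 0.196
grasp_force: 39.7
```

```bash
python3 - <<'E'
from rig import r
from h import *
s=r.sense();Rt=tool(50);p=(s["eef_pos"]-5*Rt[:,2])@ZB;print(p,np.degrees(np.arctan2(-(p[1]+170),p[2]-75)),np.hypot(p[1]+170,p[2]-75),s["contact_force"],s["qpos"].round(2),s["tcp_rot"])
E
python3 crank.py 350 22.5 8;python3 crank.py 350 30 8
```

```text
[ 418.41729061 -164.26812823  109.03747204] -9.558860467011211 34.51671850854672 [ 5.59043819  1.23155033 -8.01434353] [-0.61  0.27  2.52  2.06  0.46 -1.08] [ 3.13826692 -0.69583937  0.06101225]
0 0 0 0.8 -13.2 -0.3 255;0 0 0 1.5 -25.4 -5.6 255;0 0 0 2.0 -34.5 -15.2 255;0 0 0 2.3 -39.3 -27.6 255;0 0 0 2.3 -39.0 -40.8 255;0 0 0 1.9 -33.7 -53.0 255;0 0 0 1.4 -24.1 -62.2 255;0 0 0 0.7 -11.8 -67.0 255
0 0 0 1.0 -17.5 -1.5 255;0 0 0 1.8 -31.9 -11.6 255;0 0 0 2.3 -39.3 -27.6 255;0 0 0 2.2 -37.8 -45.1 255;0 0 0 1.6 -27.7 -59.5 255;0 0 0 0.7 -11.8 -67.0 255;0 0 0 -0.3 5.7 -65.4 255;0 0 0 -1.2 20.1 -55.3 255
```

Forces are low and the wheel follows, so I'll make six more half turns and then look.

Call:
step_arm(
  plan="0 0 0 0.8 -13.2 -0.3 255;0 0 0 1.5 -25.4 -5.6 255;0 0 0 2 -34.5 -15.2 255;0 0 0 2.3 -39.3 -27.6 255;0 0 0 2.3 -39 -40.8 255;0 0 0 1.9 -33.7 -53 255;0 0 0 1.4 -24.1 -62.2 255;0 0 0 0.7 -11.8 -67 255",
)

```text
clock: 21.25
eef_pos: [431.3, -151.3, 37.4]
tcp_rot: [3.14, -0.697, 0.058]
contact_force: [-9.6, 1.0, 24.4]
opening: 0.2
grasp_force: 43.1
```

Call:
step_arm(
  plan="0 0 0 -0.8 13.2 0.3 255;0 0 0 -1.5 25.4 5.6 255;0 0 0 -2 34.5 15.2 255;0 0 0 -2.3 39.3 27.6 255;0 0 0 -2.3 39 40.8 255;0 0 0 -1.9 33.7 53 255;0 0 0 -1.4 24.1 62.2 255;0 0 0 -0.7 11.8 67 255",
)

```text
clock: 22.05
eef_pos: [430.4, -139.7, 105.2]
tcp_rot: [3.138, -0.696, 0.061]
contact_force: [4.9, 2.0, -7.7]
opening: 0.194
grasp_force: 39.9
```

Call:
step_arm(
  plan="0 0 0 0.8 -13.2 -0.3 255;0 0 0 1.5 -25.4 -5.6 255;0 0 0 2 -34.5 -15.2 255;0 0 0 2.3 -39.3 -27.6 255;0 0 0 2.3 -39 -40.8 255;0 0 0 1.9 -33.7 -53 255;0 0 0 1.4 -24.1 -62.2 255;0 0 0 0.7 -11.8 -67 255",
)

```text
clock: 22.85
eef_pos: [431.3, -151.3, 37.4]
tcp_rot: [3.14, -0.697, 0.059]
contact_force: [-9.5, 1.5, 24.7]
opening: 0.2
grasp_force: 43.2
```

Call:
step_arm(
  plan="0 0 0 -0.8 13.2 0.3 255;0 0 0 -1.5 25.4 5.6 255;0 0 0 -2 34.5 15.2 255;0 0 0 -2.3 39.3 27.6 255;0 0 0 -2.3 39 40.8 255;0 0 0 -1.9 33.7 53 255;0 0 0 -1.4 24.1 62.2 255;0 0 0 -0.7 11.8 67 255",
)

```text
clock: 23.65
eef_pos: [430.4, -139.7, 105.2]
tcp_rot: [3.138, -0.696, 0.061]
contact_force: [4.7, 1.0, -8.1]
opening: 0.196
grasp_force: 40.0
```

Call:
step_arm(
  plan="0 0 0 0.8 -13.2 -0.3 255;0 0 0 1.5 -25.4 -5.6 255;0 0 0 2 -34.5 -15.2 255;0 0 0 2.3 -39.3 -27.6 255;0 0 0 2.3 -39 -40.8 255;0 0 0 1.9 -33.7 -53 255;0 0 0 1.4 -24.1 -62.2 255;0 0 0 0.7 -11.8 -67 255",
)

```text
clock: 24.45
eef_pos: [431.3, -151.3, 37.4]
tcp_rot: [3.14, -0.697, 0.059]
contact_force: [-9.6, 0.4, 25.5]
opening: 0.202
grasp_force: 43.4
```

Call:
step_arm(
  plan="0 0 0 -0.8 13.2 0.3 255;0 0 0 -1.5 25.4 5.6 255;0 0 0 -2 34.5 15.2 255;0 0 0 -2.3 39.3 27.6 255;0 0 0 -2.3 39 40.8 255;0 0 0 -1.9 33.7 53 255;0 0 0 -1.4 24.1 62.2 255;0 0 0 -0.7 11.8 67 255",
)

```text
clock: 25.25
eef_pos: [430.4, -139.7, 105.2]
tcp_rot: [3.138, -0.696, 0.061]
contact_force: [5.4, 1.5, -7.2]
opening: 0.2
grasp_force: 40.1
```

```bash
python3 w.py w12; python3 - <<'E'
from h import *
from rig import r
s=r.sense();Rt=tool(50);q=(s["eef_pos"]-5*Rt[:,2])@ZB;print(q,np.degrees(np.arctan2(-(q[1]+170),q[2]-75)),np.hypot(q[1]+170,q[2]-75))
p,d=r.grab_frame("top");cc=r.get_calibration("top");np.savez("pics/t12.npz",p=p,d=d,K=cc["K"],T=cc["world_from_camera"])
w=np.load("pics/w12.npz")["p"]
z=cv2.resize(w,(448,336),interpolation=3)
b=cv2.resize(p[150:230,320:380],None,fx=5.8,fy=5.8,interpolation=2)[:336]
b=cv2.copyMakeBorder(b,0,max(0,336-b.shape[0]),0,0,0)
cv2.imwrite("pics/c12.png",np.hstack([z,b])[:,:,::-1])
E
```

```text
25.25 [ 430.4 -139.7  105.2] [ 3.138 -0.696  0.061] [-0.61  0.27  2.52  2.06  0.46 -1.08] [ 5.4  1.5 -7.2] 0.19983583287996293 40.098554491996765
[ 418.55939138 -166.03780889  109.12721339] -6.622427181984135 34.35644993104294
```

View pics/c12.png

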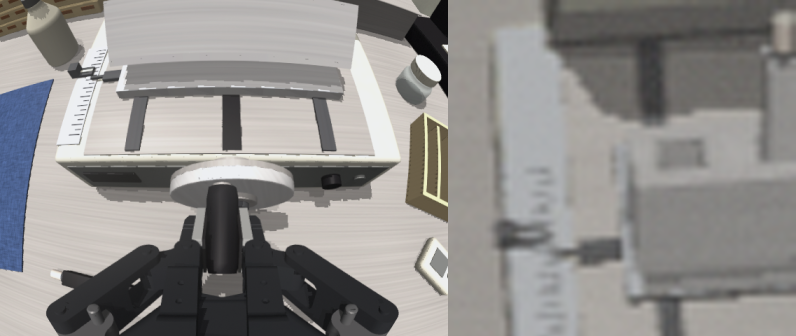

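The left half of the picture has the pointer just short of the clip (about (107,75) against (85,72)). The right half, from the top camera, shows the pointer about 3 px short of the clip line, which is 6–7 mm. One more half turn (6 mm), then I'll release and look from straight above.

Call:
step_arm(
  plan="0 0 0 0.8 -13.2 -0.3 255;0 0 0 1.5 -25.4 -5.6 255;0 0 0 2 -34.5 -15.2 255;0 0 0 2.3 -39.3 -27.6 255;0 0 0 2.3 -39 -40.8 255;0 0 0 1.9 -33.7 -53 255;0 0 0 1.4 -24.1 -62.2 255;0 0 0 0.7 -11.8 -67 255",
)

```text
clock: 26.15
eef_pos: [431.3, -151.2, 37.3]
tcp_rot: [3.14, -0.697, 0.059]
contact_force: [-9.9, 0.9, 27.5]
opening: 0.196
grasp_force: 43.6
```

Call:
step_arm(
  plan="0 0 0 0 0 0 180;0 0 0 0 0 0 120;0 0 0 0 0 0 120;0 0 0 -20 -1 24 120;0 0 0 -45 -2.5 54 120;0 0 0 -64 -3.5 80 120;0 0 0 -64 -3.5 120 120;0 0 0 -64 -3.5 165 120",
)

```text
clock: 26.95
eef_pos: [370.7, -153.6, 168.3]
tcp_rot: [-3.135, -0.705, 0.059]
contact_force: [1.8, 0.6, 0.1]
opening: 0.528
grasp_force: 0.0
```

```bash
python3 - <<'E'
from rig import r
from h import *
s=r.sense();print(s["eef_pos"],s["qpos"].round(2),rel(s,tool(90),[486,-10,270]))
E
```

```text
[ 370.69520595 -153.58036788  168.29463273] [-0.82  0.01  2.54  1.41  0.54 -0.56] (array([-2.7, 40.3, -0.2]), array([115.3, 143.6, 101.7]))
```

Call:
step_arm(
  plan="0 4 0 5 10 20 120;0 8 0 10 25 40 120;-0.5 13 0 20 40 60 120;-1 18 0 30 55 80 120;-1.5 23 0 45 75 95 120;-2 28 0 60 90 100 120;-2 34 0 80 110 102 120;-2.7 40.3 0 100 130 102 120",
)

```text
clock: 27.75
eef_pos: [447.4, -44.6, 258.1]
tcp_rot: [-3.082, -0.243, 0.078]
contact_force: [0.1, -0.4, -0.3]
opening: 0.531
grasp_force: 0.0
```

```bash
python3 - <<'E'
from rig import r
from h import *
s=r.sense();print(s["eef_pos"],s["qpos"].round(2),rel(s,tool(90),[486,-10,270]))
E
```

```text
[447.40171038 -44.56341376 258.0999064 ] [-0.19 -0.06  2.12  0.16  0.87  1.2 ] (array([-4.3, 13.7, -1.6]), array([38.6, 34.6, 11.9]))
```

Call:
step_arm(
  plan="-1 4 0 10 8 3 120;-2 8 -1 20 18 6 120;-3 12 -1.5 30 28 10 120;-4.3 13.7 -1.6 38 34 12 120;-4.3 13.7 -1.6 38 34 12 120;-4.3 13.7 -1.6 38 34 12 120",
)

```text
clock: 28.35
eef_pos: [485.4, -10.1, 268.5]
tcp_rot: [-3.137, -0.001, 0.06]
contact_force: [-0.3, 0.1, -0.2]
opening: 0.531
grasp_force: 0.0
```

```bash
python3 w.py w13; python3 - <<'E'
from h import *
z=np.load("pics/w13.npz");p,d,K,T=[z[k] for k in "pdKT"]
print(T[:3,3])
C=fcloud(K,T,d)
v,u=np.mgrid[:480,:640];k=(np.hypot(C[...,0]-566,C[...,1]+6)<25)&(C[...,2]>80)
vv,uu=v[k],u[k];a,b,c,e=vv.min(),vv.max(),uu.min(),uu.max();print(a,b,c,e)
cr=p[max(a,0):b,max(c,0):e];f=min(8,700/cr.shape[1],560/cr.shape[0]);print(f)
cv2.imwrite("pics/c13.png",cv2.resize(cr,None,fx=f,fy=f,interpolation=2)[:,:,::-1])
E
```

```text
28.35 [485.4 -10.1 268.5] [-3.137e+00 -1.000e-03  6.000e-02] [-0.03  0.11  1.9   0.01  1.13  1.48] [-0.3  0.1 -0.2] 0.5309063125506038 0.0
[567.99277142  -5.11965577 396.23984726]
0 479 0 639
1.0954616588419406
```

View pics/c13.png

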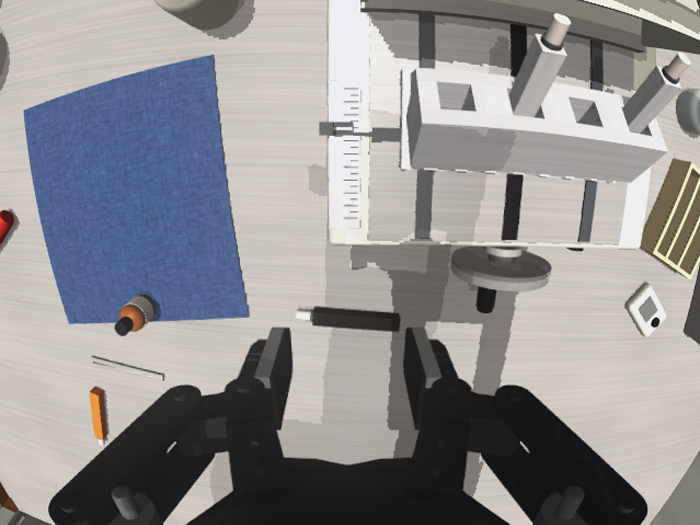

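The full frame shows both guides home, the clip at (343,128) and the pointer near (365,132), almost level. I'll enlarge that spot once.

```bash
python3 - <<'E'
from h import *
z=np.load("pics/w13.npz");p,d,K,T=[z[k] for k in "pdKT"]
g=cv2.cvtColor(p,cv2.COLOR_RGB2GRAY)
cv2.imwrite("pics/c14.png",cv2.resize(p[105:131,285:365],None,fx=10,fy=10,interpolation=0)[:,:,::-1])
print(g[108:130,290:350:3])
E
```

```text
[[205 204 204 168 239 239 239 239 239 239 239 239 238 236 237 237 218 217
  216 215]
 [204 204 204 168 239 239 238 239 239 239 239 239 239 238 237 237 217 217
  216 215]
 [202 190 190 161 227 238 239 239 239 239 162 163 166 238 237 237 218 216
  215 214]
 [202 147 144 129 157 172 170 168 166 165 100 220 219 238 238 237 217 216
  215 214]
 [202 110 111 110 107 103 107 107 106 106 107 238 239 238 238 237 216 216
  215 214]
 [201 110 111 109 107 104 107 106 107 106 108 238 239 238 237 237 217 217
  215 214]
 [205 110 111 109 107 106 107 108 106 107 107 238 239 238 237 237 215 214
  214 213]
 [203 110 111 109 107  89 131 109 109 118 138 237 239 238 237 237 212 212
  211 210]
 [201 110 110 109 107 130 229 228 229 230 227 149 152 238 237 237 212 150
  155 160]
 [201 110 111 110 107 139 238 238 238 238 236 229 231 238 237 237 213 103
  103 103]
 [199 110 110 110 106 124 211 210 209 212 216 237 239 238 237 237 214 102
  102 102]
 [203 110 111 109 106  79 101  98  96 105 125 237 239 238 237 237 216 103
  103 103]
 [203 110 111 109 106  71 106 106 107 106 109 217 220 219 218 220 144 104
  103 103]
 [203 110 111 109 105  71 109 109 109 108 109 123 124 127 129 133 107 105
  104 104]
 [206 109 110 109 106  70 107 107 107 107 106 106 108 107 107 107 106 106
  105 104]
 [205 148 150 109 119  98 122 123 175 175 175 117 115 115 115 114 108 106
  105 105]
 [202 194 196 124 233 135 139 141 237 237 237 236 235 167 207 141 111 105
  105 104]
 [201 202 202 126 238 235 236 236 238 239 239 239 239 170 235 231 198 105
  104 104]
 [199 199 200 160 238 239 239 239 239 239 239 239 239 170 237 237 207 104
  105 104]
 [200 200 200 183 239 239 239 239 239 239 239 239 239 170 237 237 210 103
  103 102]
 [202 203 203 189 239 239 239 239 148 126 125 126 158 222 237 237 209 106
  105 104]
 [201 201 201 190 239 239 239 239 237 237 236 236 236 224 237 237 206 108
  109 108]]
```

View pics/c14.png

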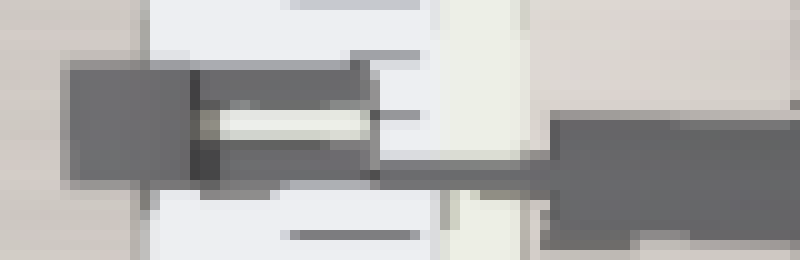

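```bash
python3 - <<'E'
from h import *
from rig import r
z=np.load("pics/w13.npz");p,d,K,T=[z[k] for k in "pdKT"];C=fcloud(K,T,d);bx=ZB@[1,0,0]
print(C[117,312],C[113,310],C[122,330],C[112,330])
for zc in (88,92,97):
  print(zc,fish(K,T,[315,117.05],zc)[0],"dx",(fish(K,T,[315,117.05],zc)[0]-fish(K,T,[328,122],89)[0])@bx)
g=cv2.cvtColor(p,cv2.COLOR_RGB2GRAY);B=C@ZB
m=(g<60)&(B[...,2]>25)&(B[...,2]<70)&(B[...,0]>390)&(B[...,0]<445)&(np.abs(B[...,1]+170)<45)
Q=B[m];print(m.sum(),"grip y",np.percentile(Q[:,1],[2,50,98]),"ztop",np.percentile(Q[:,2],[50,95]))
s=r.sense();Rt=tool(50);g=np.array([428,-151.3,41.5])+5*Rt[:,2]
print(rel(s,Rt,g-100*Rt[:,2]+[0,0,60]))
E
python3 crank.py 170 20 6
```

```text
[568.68999965   1.05504881  87.39613474] [571.8883264    2.8191594   89.68251594] [565.46833324 -13.83701304  88.56135389] [573.82067068 -13.43462001  83.82917873]
88 [568.78879503  -1.39872217  88.        ] dx 4.041888058647754
92 [568.77846511  -1.44700838  92.        ] dx 4.028795713971947
97 [568.7655527   -1.50736615  97.        ] dx 4.012430283127274
338 grip y [-179.25376186 -169.37803344 -163.47508594] ztop [48.00915053 50.00036291]
(array([  2.1, -39.9,  -0.2]), array([-117.9, -144.4,  -94.2]))
0 0 0 -0.7 11.8 0.0 255;0 0 0 -1.3 22.9 4.0 255;0 0 0 -1.8 31.9 11.6 255;0 0 0 -2.2 37.8 21.9 255;0 0 0 -2.3 39.8 33.5 255;0 0 0 -2.2 37.8 45.1 255
```

Pointer is 4.0 mm short, so about 120° more is needed. Back to the crank.

Call:
step_arm(
  plan="0 -6 0 -15 -10 0 120;0 -12 0 -30 -22 -5 120;0.5 -18 0 -45 -35 -10 120;1 -24 0 -60 -50 -20 120;1 -29 0 -75 -65 -30 120;1.5 -33 0 -90 -80 -40 120;2 -37 0 -100 -95 -50 120;2.1 -39.9 0 -110 -110 -60 120",
)

```text
clock: 29.2
eef_pos: [384.7, -98.8, 216.8]
tcp_rot: [-3.123, -0.624, 0.062]
contact_force: [-0.6, 0.8, 0.7]
opening: 0.535
grasp_force: 0.0
```

```bash
python3 - <<'E'
from rig import r
from h import *
s=r.sense();Rt=tool(50);g=np.array([428,-147.5,41])+5*Rt[:,2]
print(s["qpos"].round(2),s["eef_pos"],rel(s,Rt,g-100*Rt[:,2]))
E
```

```text
[-0.55 -0.19  2.48  0.85  0.49  0.26] [384.69076947 -98.83909209 216.78552457] (array([-0.6, -4.3, -0.9]), array([ -17.7,  -52.2, -103. ]))
```

Call:
step_arm(
  plan="0 -1 0 -3 -8 -10 120;0 -2 0 -6 -16 -22 120;0 -3 0 -9 -25 -36 120;-0.3 -4 -0.5 -12 -33 -50 120;-0.6 -4.3 -0.9 -15 -40 -65 120;-0.6 -4.3 -0.9 -17 -47 -80 120;-0.6 -4.3 -0.9 -18 -52 -95 120;-0.6 -4.3 -0.9 -18 -52 -103 120",
)

```text
clock: 30.0
eef_pos: [366.8, -150.9, 113.0]
tcp_rot: [-3.14, -0.694, 0.057]
contact_force: [-0.2, 0.4, -0.6]
opening: 0.525
grasp_force: 0.0
```

Call:
step_arm(
  plan="0 0 0 0 0 0 120",
)

```text
clock: 30.1
eef_pos: [366.8, -150.1, 112.9]
tcp_rot: [-3.138, -0.693, 0.056]
contact_force: [0.3, 0.5, -0.1]
opening: 0.526
grasp_force: 0.0
```

```bash
python3 w.py w15; python3 - <<'E'
from rig import r
from h import *
s=r.sense();Rt=tool(50)
z=np.load("pics/w15.npz");p,d,K,T=[z[k] for k in "pdKT"];C=fcloud(K,T,d)
g=cv2.cvtColor(p,cv2.COLOR_RGB2GRAY);B=C@ZB
m=(g<60)&(B[...,2]>25)&(B[...,2]<60)&(B[...,0]>395)&(B[...,0]<450)&(np.abs(B[...,1]+170)<35)
Q=B[m];y=np.percentile(Q[:,1],[2,50,98]);print(m.sum(),"y",y,"z",np.percentile(Q[:,2],[2,50,98]))
yc=(y[0]+y[2])/2;zc=75-np.sqrt(34**2-(yc+170)**2);G=ZB@[418.6,yc,zc]+5*Rt[:,2]
print("theta",np.degrees(np.arctan2(-(yc+170),zc-75)),rel(s,Rt,G))
E
```

```text
30.1 [ 366.8 -150.1  112.9] [-3.138 -0.693  0.056] [-0.81  0.2   2.59  1.82  0.53 -1.03] [ 0.3  0.5 -0.1] 0.5259259338866383 0.0
1867 y [-181.7194086  -174.15449304 -164.65323424] z [38.56515233 47.55403322 50.11527593]
theta 174.62261589886205 (array([-0.1, -0.2, -0.1]), array([ 63.9,   1.4, -76.1]))
```

```bash
python3 crank.py 174.6 20 6
```

```text
0 0 0 -0.7 11.8 0.9 255;0 0 0 -1.3 22.5 5.9 255;0 0 0 -1.8 30.9 14.2 255;0 0 0 -2.1 35.9 24.8 255;0 0 0 -2.1 37.0 36.6 255;0 0 0 -2.0 34.1 48.0 255
```

Call:
step_arm(
  plan="0 0 0 13 0.5 -15 120;0 0 0 26 1 -30 120;0 0 0 39 1 -45 120;0 0 0 52 1.5 -60 120;0 0 0 64 1.4 -76 120;0 0 0 64 1.4 -76 120;0 0 0 64 1.4 -76 255;0 0 0 64 1.4 -76 255",
)

```text
clock: 30.95
eef_pos: [431.8, -148.6, 38.8]
tcp_rot: [-3.14, -0.696, 0.06]
contact_force: [-4.5, 5.1, 2.7]
opening: 0.199
grasp_force: 25.9
```

Call:
step_arm(
  plan="0 0 0 0 0 0 255;0 0 0 0 0 0 255;0 0 0 0 0 0 255",
)

```text
clock: 31.25
eef_pos: [431.8, -148.6, 38.6]
tcp_rot: [-3.139, -0.696, 0.059]
contact_force: [-6.6, 0.3, 10.1]
opening: 0.196
grasp_force: 39.5
```

Call:
step_arm(
  plan="0 0 0 -0.7 11.8 0.9 255;0 0 0 -1.3 22.5 5.9 255;0 0 0 -1.8 30.9 14.2 255;0 0 0 -2.1 35.9 24.8 255;0 0 0 -2.1 37 36.6 255;0 0 0 -2 34.1 48 255;0 0 0 -2 34.1 48 255;0 0 0 -2 34.1 48 255",
)

```text
clock: 32.05
eef_pos: [429.8, -115.5, 86.5]
tcp_rot: [-3.141, -0.695, 0.058]
contact_force: [-3.5, -4.4, -0.6]
opening: 0.197
grasp_force: 39.8
```

Call:
step_arm(
  plan="0 0 0 0 0 0 180;0 0 0 0 0 0 120;0 0 0 0 0 0 120;0 0 0 -20 -1 24 120;0 0 0 -45 -2.5 54 120;0 0 0 -64 -3.5 80 120;0 0 0 -64 -3.5 110 120;0 0 0 -64 -3.5 130 120",
)

```text
clock: 32.85
eef_pos: [372.9, -114.3, 198.4]
tcp_rot: [-3.126, -0.708, 0.06]
contact_force: [1.1, 0.4, 0.4]
opening: 0.528
grasp_force: 0.0
```

```bash
python3 - <<'E'
from rig import r
from h import *
s=r.sense();print(s["eef_pos"],s["qpos"].round(2),rel(s,tool(90),[486,-10,270]))
E
```

```text
[ 372.94515594 -114.27764257  198.36176215] [-0.7  -0.13  2.55  1.24  0.51 -0.26] (array([-3.3, 40.5, -0.5]), array([113.1, 104.3,  71.6]))
```

Call:
step_arm(
  plan="0 4 0 8 10 15 120;0 8 0 16 22 30 120;-0.5 13 0 26 36 45 120;-1 18 0 40 50 60 120;-1.5 23 0 55 65 70 120;-2 28 0 75 80 72 120;-2.5 34 0 95 95 72 120;-3.3 40.5 -0.5 113 104 72 120",
)

```text
clock: 33.65
eef_pos: [487.8, -9.9, 271.9]
tcp_rot: [-3.123, -0.122, 0.067]
contact_force: [0.7, -1.1, 0.3]
opening: 0.527
grasp_force: 0.0
```

```bash
python3 - <<'E'
from rig import r
from h import *
s=r.sense();print(s["eef_pos"],s["qpos"].round(2),rel(s,tool(90),[486,-10,270]))
E
```

```text
[487.78392613  -9.89597275 271.88765182] [-0.05  0.05  1.96  0.04  1.01  1.44] (array([-1.5,  6.9, -0.6]), array([-1.8, -0.1, -1.9]))
```

Call:
step_arm(
  plan="-1.5 6.9 -0.6 -2 0 -2 120;-1.5 6.9 -0.6 -2 0 -2 120;-1.5 6.9 -0.6 -2 0 -2 120",
)

```text
clock: 33.95
eef_pos: [484.5, -10.1, 267.0]
tcp_rot: [-3.137, -0.002, 0.06]
contact_force: [-0.8, 0.5, 0.3]
opening: 0.528
grasp_force: 0.0
```

```bash
python3 w.py w16; python3 - <<'E'
from h import *
z=np.load("pics/w16.npz");p,d,K,T=[z[k] for k in "pdKT"]
g=cv2.cvtColor(p,cv2.COLOR_RGB2GRAY);print(T[:3,3])
print(g[106:130,296:350:3])
cv2.imwrite("pics/c16.png",cv2.resize(p[100:131,285:365],None,fx=9,fy=9,interpolation=0)[:,:,::-1])
E
```

```text
33.95 [484.5 -10.1 267. ] [-3.137e+00 -2.000e-03  6.000e-02] [-0.03  0.11  1.9   0.01  1.13  1.48] [-0.8  0.5  0.3] 0.5282803493501982 0.0
[566.99909491  -5.19793546 394.84782518]
[[203 192 240 240 240 239 240 240 240 240 240 235 238 238 219 217 216 215]
 [206 192 240 240 240 240 240 240 240 240 240 235 238 238 220 219 217 217]
 [207 193 240 240 240 239 240 240 240 240 240 237 238 238 220 219 218 216]
 [204 192 239 240 239 239 240 240 181 182 185 239 238 238 219 217 217 216]
 [161 152 184 193 191 182 177 176 125 221 220 239 239 238 219 174 177 182]
 [112 110 108 118 120 114 111 110 114 239 240 238 238 238 219 106 105 105]
 [111 110 108 104 108 107 108 107 108 239 239 238 238 238 219 104 103 103]
 [112 110 108 105 109 109 108 108 109 239 240 239 238 238 218 105 104 104]
 [112 111 108  81 109  81  94 108 109 238 240 239 238 238 157 105 105 104]
 [112 111 107 128 228 227 228 229 225 150 154 156 160 164 108 107 106 105]
 [112 110 108 140 239 238 239 239 237 109 109 109 109 108 107 106 106 106]
 [111 111 108 125 217 217 238 238 237 111 109 109 108 108 107 107 106 106]
 [112 110 106  82 10
[... 180 characters left out ...]
238 238 215 106 106 106]
 [111 110 107  71 110 109 109 108 107 169 173 194 238 238 214 105 106 105]
 [130 110 113  99 124 125 176 176 124 200 204 185 238 238 218 106 106 106]
 [196 127 226 135 141 143 238 238 237 238 238 185 238 238 216 111 112 110]
 [204 129 239 236 236 237 240 240 240 239 239 185 238 238 214 197 138 112]
 [202 129 240 239 240 239 240 240 240 240 240 172 238 238 212 211 198 189]
 [201 187 240 240 240 239 240 240 240 240 240 170 238 238 213 212 211 211]
 [202 196 240 240 240 239 167 167 167 168 168 171 238 238 213 211 211 211]
 [204 196 239 239 239 239 206 206 205 205 204 223 238 238 209 209 209 208]
 [203 192 239 240 240 239 239 239 239 238 238 225 238 238 207 207 206 206]]
```

The pixel rows show the pointer (rows 115–117.3) level with the white line (115–117), so it is set to within about 0.3 mm. Now the hood: raise, turn the wrist 90°, and measure the bar from close by.

Call:
step_arm(
  plan="0 0 8 5 -10 30 120;0 0 16 15 -25 60 120;0 0 24 25 -40 80 120;0 0 32 40 -55 95 120;0 0 40 55 -70 95 120;0 0 48 70 -85 95 120;0 0 56 85 -100 95 120;0 0 64 100 -115 95 120",
)

```text
clock: 34.8
eef_pos: [583.8, -126.9, 363.4]
tcp_rot: [-3.139, -0.003, 1.18]
contact_force: [1.0, 0.4, 0.3]
opening: 0.532
grasp_force: 0.0
```

Call:
step_arm(
  plan="0 0 8 10 -5 0 120;0 0 16 15 -10 0 120;0 0 26 15 -10 0 120;0 0 26 15 -10 0 120;0 0 26 15 -10 0 120;0 0 26 15 -10 0 120",
)

```text
clock: 35.4
eef_pos: [599.4, -135.7, 363.5]
tcp_rot: [-3.138, -0.002, 1.626]
contact_force: [-0.6, 0.4, -0.5]
opening: 0.529
grasp_force: 0.0
```

```bash
python3 w.py w17; python3 - <<'E'
from h import *
from rig import r
s=r.sense()
z=np.load("pics/w17.npz");p,d,K,T=[z[k] for k in "pdKT"];C=fcloud(K,T,d);B=C@ZB
k=(B[...,2]>240)&(B[...,2]<285)&(B[...,0]>600)&(B[...,0]<720)&(B[...,1]>-250)&(B[...,1]<-90)&(d>0)
Q=B[k];print(k.sum(),"x",np.percentile(Q[:,0],[2,50,98]),"y",np.percentile(Q[:,1],[1,50,99]),"z",np.percentile(Q[:,2],[2,50,98]))
for y in range(-230,-100,20):
    q=Q[np.abs(Q[:,1]-y)<6]
    if len(q)>10: 
        t=q[q[:,2]>np.percentile(q[:,2],80)];print(y,len(q),"top x",np.median(t[:,0]).round(1),"ztop",np.percentile(q[:,2],95).round(1),"x range",np.percentile(q[:,0],[3,97]).round(1))
f=(B[...,2]>200)&(B[...,2]<238)&(B[...,0]>600)&(B[...,0]<820)&(B[...,1]>-280)&(B[...,1]<-60)&(d>0)
F=B[f];c=np.polyfit(F[:,0],F[:,2],1);print("face",len(F),c,np.percentile(F[:,0],[1,99]))
print(s["eef_pos"]@ZB)
E
```

```text
35.4 [ 599.4 -135.7  363.5] [-3.138e+00 -2.000e-03  1.626e+00] [-0.23  0.25  1.51  0.    1.38 -0.28] [-0.6  0.4 -0.5] 0.5293565584814431 0.0
3181 x [649.73198942 654.32930895 660.86814541] y [-225.37318488 -154.63979155 -100.64820009] z [263.31582856 268.55307891 270.47484422]
-230 43 top x 657.4 ztop 269.7 x range [656.6 661.4]
-210 249 top x 655.6 ztop 270.2 x range [649.8 660.6]
-190 268 top x 655.5 ztop 270.0 x range [650.1 660.5]
-170 304 top x 655.2 ztop 270.2 x range [649.8 660.6]
-150 331 top x 654.9 ztop 270.0 x range [649.7 660.5]
-130 348 top x 655.6 ztop 270.2 x range [649.9 660.8]
-110 361 top x 655.1 ztop 270.2 x range [649.8 660.3]
face 26125 [ 0.20415097 88.61489665] [640.43245748 733.55999686]
[ 590.79202651 -169.87381117  363.42325536]
```

The bar is located cleanly: in the box frame x = 655, z = 264, hood angle ≈ 1.37, hinge at x = 660. I'll grip it lightly with the tool down, pull it along the arc to about 0.55 rad, then push down from above for the rest.

```bash
cat > hood.py <<'E'
from h import *
import sys
a,b,n,hand=float(sys.argv[1]),float(sys.argv[2]),int(sys.argv[3]),sys.argv[4]
f=lambda t: ZB@np.array([-174.6*np.cos(t+.1727),0,174.6*np.sin(t+.1727)])
T=np.linspace(a,b,n+1)
for j in range(0,n,8): print(";".join("0 0 0 %.1f %.1f %.1f %s"%(*(f(t)-f(T[j])),hand) for t in T[j+1:j+9]))
E
python3 hood.py 1.369 0.569 16 255
```

```text
0 0 0 -8.7 -0.5 -0.5 255;0 0 0 -17.4 -1.0 -1.4 255;0 0 0 -26.0 -1.5 -2.7 255;0 0 0 -34.5 -2.0 -4.5 255;0 0 0 -42.9 -2.5 -6.7 255;0 0 0 -51.3 -3.0 -9.3 255;0 0 0 -59.4 -3.4 -12.3 255;0 0 0 -67.5 -3.9 -15.8 255
0 0 0 -7.8 -0.5 -3.8 255;0 0 0 -15.5 -0.9 -8.0 255;0 0 0 -22.9 -1.3 -12.6 255;0 0 0 -30.0 -1.7 -17.6 255;0 0 0 -37.0 -2.1 -22.9 255;0 0 0 -43.6 -2.5 -28.6 255;0 0 0 -50.0 -2.9 -34.5 255;0 0 0 -56.0 -3.2 -40.8 255
```

Call:
step_arm(
  plan="0 0 0 20 1 0 120;0 0 0 45 2.5 0 120;0 0 0 64 3.7 -20 120;0 0 0 64 3.7 -50 120;0 0 0 64 3.7 -80 120;0 0 0 64 3.7 -104 120;0 0 0 64 3.7 -104 120",
  force=25,
)

```text
clock: 36.15
eef_pos: [662.0, -131.2, 255.3]
tcp_rot: [-3.131, -0.004, 1.628]
contact_force: [-1.2, -0.0, 0.3]
opening: 0.531
grasp_force: 0.0
```

Call:
step_arm(
  plan="0 0 0 0 0 0 180;0 0 0 0 0 0 255;0 0 0 0 0 0 255;0 0 0 0 0 0 255;0 0 0 0 0 0 255",
)

```text
clock: 36.65
eef_pos: [665.0, -131.9, 261.2]
tcp_rot: [-3.14, -0.001, 1.629]
contact_force: [0.6, 0.7, 7.8]
opening: 0.134
grasp_force: 24.7
```

Call:
step_arm(
  plan="0 0 0 -8.7 -0.5 -0.5 255;0 0 0 -17.4 -1 -1.4 255;0 0 0 -26 -1.5 -2.7 255;0 0 0 -34.5 -2 -4.5 255;0 0 0 -42.9 -2.5 -6.7 255;0 0 0 -51.3 -3 -9.3 255;0 0 0 -59.4 -3.4 -12.3 255;0 0 0 -67.5 -3.9 -15.8 255",
)

```text
clock: 37.45
eef_pos: [599.4, -135.9, 246.0]
tcp_rot: [3.138, -0.001, 1.629]
contact_force: [7.5, 1.0, 1.6]
opening: 0.128
grasp_force: 25.9
```

Call:
step_arm(
  plan="0 0 0 -7.8 -0.5 -3.8 255;0 0 0 -15.5 -0.9 -8 255;0 0 0 -22.9 -1.3 -12.6 255;0 0 0 -30 -1.7 -17.6 255;0 0 0 -37 -2.1 -22.9 255;0 0 0 -43.6 -2.5 -28.6 255;0 0 0 -50 -2.9 -34.5 255;0 0 0 -56 -3.2 -40.8 255",
)

```text
clock: 38.25
eef_pos: [540.7, -139.2, 202.5]
tcp_rot: [-3.139, -0.001, 1.629]
contact_force: [5.0, -2.1, 4.4]
opening: 0.127
grasp_force: 26.9
```

```bash
python3 - <<'E'
from rig import r
from h import *
s=r.sense();print(s["eef_pos"]@ZB,s["contact_force"],s["opening"],s["qpos"].round(2))
E
```

```text
[ 531.78880964 -170.13937115  202.54015682] [ 5.04101063 -2.05824023  4.38633991] 0.12730516460211364 [-0.25  0.3   1.82  0.    1.03 -0.31]
```

The hood followed to about 0.57 rad. I'll release, rise, turn back and close the fingers.

Call:
step_arm(
  plan="0 0 0 0 0 0 180;0 0 0 0 0 0 120;0 0 0 0 0 0 120;0 0 0 0 0 15 120;0 0 -5 0 0 40 120;0 0 -13 -5 0 65 180;0 0 -21 -10 0 75 255;0 0 -29 -15 0 80 255",
)

```text
clock: 39.05
eef_pos: [525.9, -138.8, 283.9]
tcp_rot: [-3.139, -0.002, 1.118]
contact_force: [0.4, 0.3, -0.2]
opening: 0.024
grasp_force: 0.0
```

Call:
step_arm(
  plan="0 0 -8 0 0 0 255;0 0 -16 0 0 0 255;0 0 -24 0 0 0 255;0 0 -32 0 0 0 255;0 0 -40 0 0 0 255;0 0 -48 0 0 0 255;0 0 -56 0 0 0 255;0 0 -61 0 0 0 255",
)

```text
clock: 39.85
eef_pos: [525.4, -138.7, 282.4]
tcp_rot: [-3.137, -0.001, 0.053]
contact_force: [-0.1, 0.4, 1.3]
opening: 0.003
grasp_force: 0.0
```

```bash
python3 w.py w18; python3 - <<'E'
from rig import r
from h import *
s=r.sense()
z=np.load("pics/w18.npz");p,d,K,T=[z[k] for k in "pdKT"];B=fcloud(K,T,d)@ZB
for x0 in (515,):
  k=(B[...,0]>505)&(B[...,0]<555)&(np.abs(B[...,1]+170)<62)&(B[...,2]>195)&(B[...,2]<235)&(d>0)
  Q=B[k];print(k.sum(),np.percentile(Q[:,0],[3,50,97]),np.percentile(Q[:,2],[3,50,97]))
  t=Q[Q[:,2]>np.percentile(Q[:,2],70)];print(np.median(t,0))
f=(B[...,0]>540)&(B[...,0]<640)&(np.abs(B[...,1]+170)<60)&(B[...,2]>170)&(B[...,2]<290)&(d>0)
F=B[f];print(len(F),np.polyfit(F[:,0],F[:,2],1) if len(F)>50 else 0)
Rt=tool(80);th=.57;bar=np.array([660.2-174.6*np.cos(th+.1727),-170,90+174.6*np.sin(th+.1727)]);print(bar)
print(rel(s,Rt,ZB@bar-20*Rt[:,2]+[0,0,12]),s["opening"])
E
```

```text
39.85 [ 525.4 -138.7  282.4] [-3.137e+00 -1.000e-03  5.300e-02] [-0.26  0.19  1.77  0.01  1.18  1.25] [-0.1  0.4  1.3] 0.003319701514831958 0.0
4799 [525.35674664 532.4335871  547.05434561] [198.2808649  210.34231601 212.29221311]
[ 530.5707078  -168.59791839  211.57974364]
46958 [   1.39177276 -594.49137936]
[ 531.58173204 -170.          208.07836867]
(array([ 0.3, -9.9,  0.4]), array([ 11.6,  -0.6, -42.6])) 0.00042701318627366925
```

```bash
python3 hood.py 0.56 0.0 16 255
```

```text
0 0 0 -4.0 -0.2 -4.6 255;0 0 0 -7.8 -0.5 -9.4 255;0 0 0 -11.5 -0.7 -14.2 255;0 0 0 -15.0 -0.9 -19.3 255;0 0 0 -18.3 -1.1 -24.4 255;0 0 0 -21.5 -1.2 -29.6 255;0 0 0 -24.4 -1.4 -35.0 255;0 0 0 -27.2 -1.6 -40.4 255
0 0 0 -2.6 -0.1 -5.5 255;0 0 0 -4.9 -0.3 -11.2 255;0 0 0 -7.1 -0.4 -16.9 255;0 0 0 -9.1 -0.5 -22.7 255;0 0 0 -10.9 -0.6 -28.5 255;0 0 0 -12.4 -0.7 -34.4 255;0 0 0 -13.8 -0.8 -40.4 255;0 0 0 -15.0 -0.9 -46.4 255
```

Call:
step_arm(
  plan="0.1 -4 0.2 4 -0.2 -10 255;0.3 -9.9 0.4 8 -0.4 -22 255;0.3 -9.9 0.4 11.6 -0.6 -35 255;0.3 -9.9 0.4 11.6 -0.6 -43 255;0.3 -9.9 0.4 11.6 -0.6 -48 255;0.3 -9.9 0.4 11.6 -0.6 -54 255;0.3 -9.9 0.4 11.6 -0.6 -54 255",
)

```text
clock: 40.6
eef_pos: [537.3, -139.3, 227.7]
tcp_rot: [3.141, -0.173, 0.067]
contact_force: [-0.4, 0.4, 0.7]
opening: -0.0
grasp_force: 0.0
```

Call:
step_arm(
  plan="0 0 0 -4 -0.2 -4.6 255;0 0 0 -7.8 -0.5 -9.4 255;0 0 0 -11.5 -0.7 -14.2 255;0 0 0 -15 -0.9 -19.3 255;0 0 0 -18.3 -1.1 -24.4 255;0 0 0 -21.5 -1.2 -29.6 255;0 0 0 -24.4 -1.4 -35 255;0 0 0 -27.2 -1.6 -40.4 255",
)

```text
clock: 41.4
eef_pos: [508.5, -141.2, 187.3]
tcp_rot: [3.14, -0.172, 0.066]
contact_force: [-3.1, -1.7, 5.0]
opening: -0.001
grasp_force: 2.4
```

```bash
python3 - <<'E'
from rig import r
from h import *
s=r.sense();Rt=tool(80);print((s["eef_pos"]+20*Rt[:,2])@ZB,s["contact_force"],s["qpos"].round(2))
E
```

```text
[ 503.0013942  -170.19671381  167.55428846] [-3.08428923 -1.72793076  5.04253068] [-0.31  0.2   2.01  0.09  0.78  1.13]
```

Steady contact at 5 N; continue down at 0.35 rad/s.

Call:
step_arm(
  plan="0 0 0 -2.6 -0.1 -5.5 255;0 0 0 -4.9 -0.3 -11.2 255;0 0 0 -7.1 -0.4 -16.9 255;0 0 0 -9.1 -0.5 -22.7 255;0 0 0 -10.9 -0.6 -28.5 255;0 0 0 -12.4 -0.7 -34.4 255;0 0 0 -13.8 -0.8 -40.4 255;0 0 0 -13.8 -0.8 -40.4 255",
)

```text
clock: 42.2
eef_pos: [495.8, -141.7, 146.8]
tcp_rot: [3.141, -0.174, 0.066]
contact_force: [0.1, -0.0, -0.4]
opening: 0.002
grasp_force: 0.0
```

Call:
step_arm(
  plan="0 0 0 -0.4 0 -2 255;0 0 0 -0.8 0 -4 255;0 0 0 -1 0 -6 255;0 0 0 -1 0 -6 255",
)

```text
clock: 42.6
eef_pos: [495.2, -141.8, 141.6]
tcp_rot: [3.14, -0.175, 0.066]
contact_force: [0.4, 0.6, 0.3]
opening: 0.002
grasp_force: 0.0
```

```bash
python3 - <<'E'
from rig import r
from h import *
s=r.sense();Rt=tool(80);print((s["eef_pos"]+20*Rt[:,2])@ZB,s["contact_force"],s["qpos"].round(2))
E
```

```text
[ 489.65993202 -170.09788945  121.88014926] [0.43498082 0.62371876 0.30977821] [-0.32  0.25  2.07  0.11  0.66  1.1 ]
```

Call:
step_arm(
  plan="0 0 0 0 0 -1.5 255;0 0 0 0 0 -3 255;0 0 0 0 0 -4.5 255;0 0 0 0 0 -4.5 255",
)

```text
clock: 43.0
eef_pos: [495.6, -142.0, 139.3]
tcp_rot: [3.14, -0.176, 0.066]
contact_force: [-13.2, 1.9, 30.2]
opening: 0.001
grasp_force: 16.4
```

```bash
python3 w.py w19; python3 - <<'E'
from h import *
z=np.load("pics/w19.npz");p,d,K,T=[z[k] for k in "pdKT"];B=fcloud(K,T,d)@ZB
k=(B[...,0]>465)&(B[...,0]<515)&(np.abs(B[...,1]+170)<75)&(np.abs(B[...,1]+170)>28)&(B[...,2]>95)&(B[...,2]<150)&(d>0)
Q=B[k];print(k.sum(),np.percentile(Q[:,0],[3,50,97]),np.percentile(Q[:,2],[3,50,97]))
f=(B[...,0]>515)&(B[...,0]<560)&(np.abs(B[...,1]+170)<110)&(B[...,2]>130)&(B[...,2]<228)&(d>0)
F=B[f];print(len(F),"front face x=",np.polyfit(F[:,2],F[:,0],1) if len(F)>50 else 0)
from rig import r
p,d=r.grab_frame("top");c=r.get_calibration("top");B=cloud(c["K"],c["world_from_camera"],d)@ZB
f=(B[...,0]>560)&(B[...,0]<640)&(np.abs(B[...,1]+170)<100)&(B[...,2]>200)
F=B[f];print(len(F),"roof z slope",np.polyfit(F[:,0],F[:,2],1),np.median(F[:,2]))
cv2.imwrite("pics/t19.png",cv2.resize(p[80:290,190:460],None,fx=2.8,fy=2.8)[:,:,::-1])
E
```

```text
43.0 [ 495.6 -142.   139.3] [ 3.14  -0.176  0.066] [-0.32  0.25  2.07  0.11  0.66  1.1 ] [-13.2   1.9  30.2] 0.001380051419721346 16.44792079925537
365 [482.95639695 484.01342563 484.90476799] [121.85084554 123.2544084  124.74055022]
0 front face x= 0
2448 roof z slope [2.52594434e-04 2.34386132e+02] 234.57500861255252
```

The roof measures level (slope 0.0003) at z = 234.6 against 235 expected, with firm contact at the stop, so the hood is shut. I'll back off and check.

Call:
step_arm(
  plan="0 0 0 -1 0 6 255;0 0 0 -6 0 25 255;0 0 0 -15 0 55 255;0 0 0 -30 -1 95 255;0 0 0 -60 -2 135 255;0 0 0 -90 -3 170 255;0 0 0 -90 -3 190 255;0 0 0 -90 -3 190 255",
)

```text
clock: 43.9
eef_pos: [406.2, -145.6, 330.6]
tcp_rot: [3.137, -0.181, 0.066]
contact_force: [-0.4, -1.3, -0.4]
opening: -0.002
grasp_force: 0.0
```

```bash
python3 - <<'E'
from h import *
from rig import r
s=r.sense();print(s["clock"],s["eef_pos"],s["contact_force"])
p,d=r.grab_frame("top");c=r.get_calibration("top");B=cloud(c["K"],c["world_from_camera"],d)@ZB
f=(B[...,0]>560)&(B[...,0]<640)&(np.abs(B[...,1]+170)<100)&(B[...,2]>200)
F=B[f];print(len(F),"roof",np.polyfit(F[:,0],F[:,2],1),np.median(F[:,2]))
q=r.grab_frame("scene")[0]
a=cv2.resize(p[90:290,190:460],(540,400));b=cv2.resize(q[180:380,80:340],(260,200))
cv2.imwrite("pics/end.png",np.hstack([a,cv2.copyMakeBorder(b,0,200,0,0,0)])[:,:,::-1])
E
```

```text
43.9 [ 406.22141681 -145.5700614   330.64955527] [-0.37484963 -1.27300683 -0.36868137]
2478 roof [1.41449331e-03 2.33692705e+02] 234.55386867049523
```

View pics/end.png

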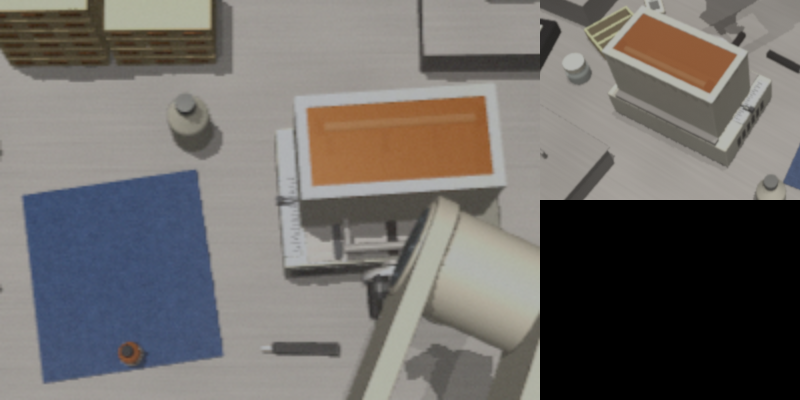

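The picture shows the hood flat shut (amber roof at about (400,140)), the mat clear of guides, the bystanders in view where they were, and the arm away from everything.

```bash
python3 -c "
from rig import r
print(r.sign_off())"
```

```text
the job is handed in; nothing more can be done
None
```

I handed the job in at about 44 s: both guides are home in the rack, the pointer measured level with the index line to about 0.3 mm, and the hood is shut and was lowered gently; no verdict was reported back.

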